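Layer the finished plates in the drawer and send it home

TASK

Put all the finished aluminium plates away as one flat pile between the four corner posts in the open drawer, with a brown separator sheet laid between each plate and the next. When the pile is complete, hold down the slide's release lever to free the drawer and push the drawer fully home; a spare separator may stay on the bench. Leave everything else where it is.

Things in the scene. Friction and masses are not known exactly. Their poses are not given: they have to be found in the camera images.
- plate1: one of the finished machined plates: plain bare aluminium, a flat block 90 x 56 x 12 mm (x, y, z) with four small counterbored holes and a shallow centre bore, 0.12 to 0.2 kg, lying flat. Origin: centre of its underside; x along its 90 mm length, z up. Absent in some starts (None, not there at all).
- plate2: one of the finished machined plates: plain bare aluminium, a flat block 90 x 56 x 12 mm (x, y, z) with four small counterbored holes and a shallow centre bore, 0.12 to 0.2 kg, lying flat. Origin: centre of its underside; x along its 90 mm length, z up. Absent in some starts (None, not there at all).
- plate3: one of the finished machined plates: plain bare aluminium, a flat block 90 x 56 x 12 mm (x, y, z) with four small counterbored holes and a shallow centre bore, 0.12 to 0.2 kg, lying flat. Origin: centre of its underside; x along its 90 mm length, z up. Absent in some starts (None, not there at all).
- plate4: one of the finished machined plates: plain bare aluminium, a flat block 90 x 56 x 12 mm (x, y, z) with four small counterbored holes and a shallow centre bore, 0.12 to 0.2 kg, lying flat. Origin: centre of its underside; x along its 90 mm length, z up. Absent in some starts (None, not there at all).
- sheet1: one of three separators: a stiff brown fibreboard sheet, plain, 96 x 62 x 6 mm (x, y, z), 30 g, lying flat. Origin: centre of its underside; x along its 96 mm length, z up.
- sheet2: one of three separators: a stiff brown fibreboard sheet, plain, 96 x 62 x 6 mm (x, y, z), 30 g, lying flat. Origin: centre of its underside; x along its 96 mm length, z up.
- sheet3: one of three separators: a stiff brown fibreboard sheet, plain, 96 x 62 x 6 mm (x, y, z), 30 g, lying flat. Origin: centre of its underside; x along its 96 mm length, z up.
- drawer_in (a point): centre of the drawer's inner floor, travelling with it, 22 mm above the bench; x points into the unit, y left, z up. Inside 176 (x) by 220 mm (y); sides and back 52 mm, front panel 70 mm above this floor. About it four aluminium corner angles, 60 mm high, legs 16 x 3 mm, bound a clear bay 112 (x) by 78 mm (y), open at mid-sides for fingers. Drawer out: 80 mm in front of the unit. 80 mm headroom.
- drawer_front (a point): centre of the outer face of the drawer's front panel (244 mm wide, from 14 to 92 mm above the bench; this point is at 53 mm), same axes as drawer_in; the face looks towards -x.
- drawer_handle (a point): middle of the drawer's pull handle, a steel bar 80 mm long along y, 35 mm in front of the face, 70 mm above the bench, 20 mm left of the drawer's middle; not needed unless the drawer has to be pulled out again.
- lever_pad (a point): top of the release lever's thumb paddle, middle of its width: black ribbed plate 50 mm wide (y), 22 mm deep (x), 3 mm thick, across the drawer's face near its right-hand end (102 mm right of its middle), 64 mm above the bench. Axes as drawer_in. The point is 12 mm in front of the face; the paddle spans 3 to 25 mm in front of it; the face rises 28 mm above the paddle.
- lever (a joint): the slide's spring-loaded release lever: 0 at rest, 0.25 rad fully pressed. Pressing the paddle straight down (11 mm travel, 2 N to start, 6 N fully down) lifts a pawl clear of the slide, from about 0.1 rad. It springs back if let go: start the drawer inwards about 15 mm while holding the paddle down; from then on the pawl rides on the slide (lever about 0.09) and the drawer runs freely.
- drawer (a joint): drawer: 0 fully out (locked there by the pawl; it starts so), 0.18 m fully home against its stop. It runs stiffly, needing 2 to 4 N. Pulled fully out again it locks again.
- cabinet: the low grey steel drawer unit, fixed to the bench, 240 x 300 x 112 mm (x, y, z); origin on the bench under the middle of its front edge, x to its back. The drawer comes out of its front, towards the robot; the unit is turned a little in each start.
- collet_nut: steel collet nut, 42 mm across, 24 mm high; origin centre of underside. Bystander, to be left alone.
- collet: small steel collet, 25 mm across, 30 mm high. Bystander, to be left alone.
- caliper: caliper lying flat, 200 mm long (x), its jaws up to 70 mm across. Bystander, to be left alone.
- gauge_block: steel setup block with holes, 75 x 50 x 25 mm. Bystander, to be left alone.
- oiler: small oil bottle, 44 mm across, 110 mm high. Bystander, to be left alone.
- scraper: deburring tool with a black handle, 170 mm long (x), up to 30 mm thick. Bystander, to be left alone.
- brush: chip brush, 190 mm long (x), up to 40 mm wide. Bystander, to be left alone.
Not all that is in view belongs to the job. Leave any green look-alike of the plate4 alone.

How it is judged:
On the way, in this order (a step that is already met when the one before it is completed fails the run):
1. every plate is between the posts in the open drawer in one flat pile with a separator between each two (x of plate1 in the frame of drawer_in between -0.03 and 0.03 m and y of plate1 in the frame of drawer_in between -0.03 and 0.03 m and z of plate1 in the frame of drawer_in between -0.003 and 0.06 m and angle between each of plate1, plate2, plate3, plate4's own z axis and vertical below 0.08 rad and (z of plate1 in the frame of drawer_in below 0.003 m or (z of sheet1 in the frame of plate1 between -0.009 and -0.003 m and horizontal distance between sheet1 and plate1 below 0.02 m) or (z of sheet2 in the frame of plate1 between -0.009 and -0.003 m and horizontal distance between sheet2 and plate1 below 0.02 m) or (z of sheet3 in the frame of plate1 between -0.009 and -0.003 m and horizontal distance between sheet3 and plate1 below 0.02 m)) and x of plate2 in the frame of drawer_in between -0.03 and 0.03 m and y of plate2 in the frame of drawer_in between -0.03 and 0.03 m and z of plate2 in the frame of drawer_in between -0.003 and 0.06 m and (z of plate2 in the frame of drawer_in below 0.003 m or (z of sheet1 in the frame of plate2 between -0.009 and -0.003 m and horizontal distance between sheet1 and plate2 below 0.02 m) or (z of sheet2 in the frame of plate2 between -0.009 and -0.003 m and horizontal distance between sheet2 and plate2 below 0.02 m) or (z of sheet3 in the frame of plate2 between -0.009 and -0.003 m and horizontal distance between sheet3 and plate2 below 0.02 m)) and x of plate3 in the frame of drawer_in between -0.03 and 0.03 m and y of plate3 in the frame of drawer_in between -0.03 and 0.03 m and z of plate3 in the frame of drawer_in between -0.003 and 0.06 m and (z of plate3 in the frame of drawer_in below 0.003 m or (z of sheet1 in the frame of plate3 between -0.009 and -0.003 m and horizontal distance between sheet1 and plate3 below 0.02 m) or (z of sheet2 in the frame of plate3 between -0.009 and -0.003 m and horizontal distance between sheet2 and plate3 below 0.02 m) or (z of sheet3 in the frame of plate3 between -0.009 and -0.003 m and horizontal distance between sheet3 and plate3 below 0.02 m)) and x of plate4 in the frame of drawer_in between -0.03 and 0.03 m and y of plate4 in the frame of drawer_in between -0.03 and 0.03 m and z of plate4 in the frame of drawer_in between -0.003 and 0.06 m and (z of plate4 in the frame of drawer_in below 0.003 m or (z of sheet1 in the frame of plate4 between -0.009 and -0.003 m and horizontal distance between sheet1 and plate4 below 0.02 m) or (z of sheet2 in the frame of plate4 between -0.009 and -0.003 m and horizontal distance between sheet2 and plate4 below 0.02 m) or (z of sheet3 in the frame of plate4 between -0.009 and -0.003 m and horizontal distance between sheet3 and plate4 below 0.02 m)) and horizontal distance between plate1 and plate2 below 0.02 m and angle between the x axis of plate1 and the x axis of plate2, either way round below 0.25 rad and horizontal distance between each of plate1, plate2 and plate3 below 0.02 m and angle between the x axis of each of plate1, plate2 and the x axis of plate3, either way round below 0.25 rad and horizontal distance between each of plate1, plate2, plate3 and plate4 below 0.02 m and angle between the x axis of each of plate1, plate2, plate3 and the x axis of plate4, either way round below 0.25 rad and value of joint drawer below 0.01 m), for 0.3 s.
2. the release lever is pressed (value of joint lever above 0.105 rad), for 0.05 s.
At the end, for the whole second after the job is handed in: All plates lie flat and at rest in one pile on the drawer floor, centres within 20 mm and turned under 14 degrees, a separator (within 20 mm) right under each plate but the lowest; the drawer is home within 5 mm (x of plate1 in the frame of drawer_in between -0.03 and 0.03 m and y of plate1 in the frame of drawer_in between -0.03 and 0.03 m and z of plate1 in the frame of drawer_in between -0.003 and 0.06 m and angle between each of plate1, plate2, plate3, plate4's own z axis and vertical below 0.08 rad and (z of plate1 in the frame of drawer_in below 0.003 m or (z of sheet1 in the frame of plate1 between -0.009 and -0.003 m and horizontal distance between sheet1 and plate1 below 0.02 m) or (z of sheet2 in the frame of plate1 between -0.009 and -0.003 m and horizontal distance between sheet2 and plate1 below 0.02 m) or (z of sheet3 in the frame of plate1 between -0.009 and -0.003 m and horizontal distance between sheet3 and plate1 below 0.02 m)) and x of plate2 in the frame of drawer_in between -0.03 and 0.03 m and y of plate2 in the frame of drawer_in between -0.03 and 0.03 m and z of plate2 in the frame of drawer_in between -0.003 and 0.06 m and (z of plate2 in the frame of drawer_in below 0.003 m or (z of sheet1 in the frame of plate2 between -0.009 and -0.003 m and horizontal distance between sheet1 and plate2 below 0.02 m) or (z of sheet2 in the frame of plate2 between -0.009 and -0.003 m and horizontal distance between sheet2 and plate2 below 0.02 m) or (z of sheet3 in the frame of plate2 between -0.009 and -0.003 m and horizontal distance between sheet3 and plate2 below 0.02 m)) and x of plate3 in the frame of drawer_in between -0.03 and 0.03 m and y of plate3 in the frame of drawer_in between -0.03 and 0.03 m and z of plate3 in the frame of drawer_in between -0.003 and 0.06 m and (z of plate3 in the frame of drawer_in below 0.003 m or (z of sheet1 in the frame of plate3 between -0.009 and -0.003 m and horizontal distance between sheet1 and plate3 below 0.02 m) or (z of sheet2 in the frame of plate3 between -0.009 and -0.003 m and horizontal distance between sheet2 and plate3 below 0.02 m) or (z of sheet3 in the frame of plate3 between -0.009 and -0.003 m and horizontal distance between sheet3 and plate3 below 0.02 m)) and x of plate4 in the frame of drawer_in between -0.03 and 0.03 m and y of plate4 in the frame of drawer_in between -0.03 and 0.03 m and z of plate4 in the frame of drawer_in between -0.003 and 0.06 m and (z of plate4 in the frame of drawer_in below 0.003 m or (z of sheet1 in the frame of plate4 between -0.009 and -0.003 m and horizontal distance between sheet1 and plate4 below 0.02 m) or (z of sheet2 in the frame of plate4 between -0.009 and -0.003 m and horizontal distance between sheet2 and plate4 below 0.02 m) or (z of sheet3 in the frame of plate4 between -0.009 and -0.003 m and horizontal distance between sheet3 and plate4 below 0.02 m)) and horizontal distance between plate1 and plate2 below 0.02 m and angle between the x axis of plate1 and the x axis of plate2, either way round below 0.25 rad and horizontal distance between each of plate1, plate2 and plate3 below 0.02 m and angle between the x axis of each of plate1, plate2 and the x axis of plate3, either way round below 0.25 rad and horizontal distance between each of plate1, plate2, plate3 and plate4 below 0.02 m and angle between the x axis of each of plate1, plate2, plate3 and the x axis of plate4, either way round below 0.25 rad and linear speed of each of plate1, plate2, plate3, plate4 below 0.02 m/s and value of joint drawer between 0.175 and 0.2 m); the robot touches nothing.
It fails at once if one of the other things on the bench is shifted by more than 5 cm (distance of any of collet_nut, collet, caliper, gauge_block, oiler, scraper, brush from where it was at the start of the episode above 0.05 m).
Of plate1, plate2, plate3, plate4 only 3 to 4 are there at a start; the rules pass over those that are not, and their reading is None.
At some moment in a run one of plate1, plate2, plate3, plate4, sheet1, sheet2, sheet3 may be knocked a few centimetres aside while the robot is not near it.
Once in a run the grip may slacken for a moment while it holds something.
It also fails if it takes over 210 s, if anything falls off the work surface, if the arm or the gripper's body presses on something with over 40 N, if the wrist force passes 120 N, or if a joint passes its speed limit or range.

ROBOT

A 7-joint arm with a two-finger parallel gripper is mounted at the origin on the work surface. World frame = base frame: x ahead of the robot, y to its left, z up, the work surface at z = 0. Lengths are in m, angles in rad, forces in N, time in s.
With the tool pointing down it reaches from about 0.425 to 1.025 m from the base axis. Payload 3.6 kg.
Tool frame: the origin (TCP) lies midway between the tips of the shut fingers; the grasp point (between the pads) lies 19 mm behind it; x points along the fingers, z is the direction in which the jaws open and shut, and the axes are right-handed (so a half turn about x gives the same grasp; the last joint's range is limited). The gripper opens to 85 mm and grips with 20 to 120 N. Pads are 22 mm wide; open, the fingers measure 114 mm over their backs; the gripper's body (76 mm by 85 mm) begins 54 mm behind the grasp point. The pads swing forward as they close: fully open they stand 13 mm farther back than shut.
Start: joints at [-1.206, 0.591, 0.048, 1.609, -0.033, 0.943, -0.034], TCP at [0.32, 0.65, 0.231] pointing down, gripper open.
Joint ranges: [-2.69, 2.69], [-0.47, 2.24], [-1.27, 1.36], [0.19, 2.51], [-1.53, 4.68], [0.08, 2.07], [-3.09, 3.09]. Speed limits (rad/s): [2.57, 2.57, 3.14, 3.14, 3.14, 3.14, 3.14].

INTERFACE

Orientations are given as a unit quaternion [x, y, z, w].
In Python, from plant import state, camera, camera_params, close_job gives the robot as it stands. The module is installed in compiled form; this text tells all that it offers.
- The arm moves only by the tool servo_tool, never from a script. Its argument "targets" is a list of rows, each a list of 2 entries, a list of its own where there are three numbers: the shift along the tool's x, y, z in cm, then the turn about the tool's x in degrees. A call has 1 to 20 rows; each row is the pose to reach, as a shift and turn from the pose commanded when the call began, along the tool's axes at that moment; what a row does not reach only later rows make up. A row lasts 1/8 s, in which the tool goes at most 62.5 mm and 10.7 degrees, less where a joint would pass 70% of its speed; a pose out of reach is approached as far as the arm can. A call with a gripper value outside its range is refused whole. "jaw" is the closure, from -1 (fully open) to 1 (shut), set as the call begins (left out, the last holds). The fingers move at their own pace and stop on an object; the grip force is fixed at half the most. Time passes only in rows, so rows that repeat a pose let the fingers close. It gives the time, the measured TCP pose, the force and the opening at its end, in the units of the state.
- state(): the state, without advancing time (a new reading comes with each control period).
- camera(name): name is "scene" or "top" or "wrist"; returns (picture, depth): 480x640x3 uint8, red, green, blue; 480x640 float32, m along the optical axis (not along the pixel's ray), 0 where there is no reading.
- camera_params(name): a dict with "vertical_fov" (degrees; the focal length in pixels is half the picture's height over the tangent of half this angle, whatever the lens; pixels are square), "cx", "cy" (the principal point, pixels), "camera_from_world" (4x4, takes a point from world to camera coordinates). Camera axes: x right, y down, z forward; pixel columns grow to the right and rows downward; lengths in m; the calibration is good to about 2 mm. The wrist camera is an equidistant fisheye: a pixel r from the principal point sees the ray r / f radians off the axis. A picture is of the moment at which its call begins: read the wrist's pose just before it. camera_params takes no time and is no camera call; for the wrist camera it gives the pose at the moment of the call.
- close_job(): hands the job in, once; it reports no verdict.
The state is a dict: "time_s": time; "qpos": joint angles; "joint_velocities": joint speeds; "effort": joint torques, N m; "tool_pos": TCP position; "orientation": TCP orientation; "wrist_force": force on the tool from outside, world axes, zero at the start; "torque": the same for the moment, N m; "gripper_width": finger opening in m.
Only numpy, scipy, OpenCV 4.12 (cv2) and the standard library are available. Lean on these libraries where they do the work, as an engineer would, in place of code of your own. Each camera call takes 0.05 s, during which the arm holds its last target.

## Working session

There is one attempt and no reset: what is moved stays moved. The work goes in short steps, Python scripts to look and compute and a tool call to move; the robot and the scene stay as the last step left them, time stands still between calls to the robot, and variables do not carry over. Pictures are saved under pics/ and viewed, and the job is handed in when it is done.

Besides the shell and the picture viewer there is one more tool, called after ">>>" as name(argument=value, ...) on one line, values as JSON. servo_tool: Moves the arm, as the interface text tells. Its arguments: {"type":"object","properties":{"targets":{"type":"array"},"jaw":{"type":"number"}},"required":["targets"]}

```bash
mkdir -p pics; cat > h.py <<'E'
import numpy as np, cv2
from plant import state, camera, camera_params
from scipy.spatial.transform import Rotation as R
def prm(n):
    p=camera_params(n); f=240/np.tan(np.radians(p["vertical_fov"])/2); return f,p["cx"],p["cy"],np.array(p["camera_from_world"])
def w2p(n,P):
    f,cx,cy,T=prm(n); P=np.atleast_2d(P); c=P@T[:3,:3].T+T[:3,3]
    return np.c_[c[:,0]/c[:,2]*f+cx,c[:,1]/c[:,2]*f+cy]
def ray(n,uv):
    f,cx,cy,T=prm(n); uv=np.atleast_2d(uv).astype(float); x=(uv[:,0]-cx)/f;y=(uv[:,1]-cy)/f
    d=np.c_[x,y,np.ones(len(x))]@T[:3,:3]; o=-T[:3,:3].T@T[:3,3]; return o,d
def onz(n,uv,z):
    o,d=ray(n,uv); return o+d*((z-o[2])/d[:,2])[:,None]
def cloud(n,dep):
    f,cx,cy,T=prm(n); v,u=np.mgrid[:480,:640]; c=np.stack([(u-cx)/f*dep,(v-cy)/f*dep,dep],-1)
    return (c-T[:3,3])@T[:3,:3]
def save(n,im): cv2.imwrite("pics/"+n+".png",im[:,:,::-1])
E
python3 - <<'E'
from h import *
s=state();print({k:np.round(v,3) for k,v in s.items()})
for n in("scene","top"):
    im,d=camera(n);save(n+"0",im);np.savez("pics/"+n+"0.npz",im=im,d=d);print(n,prm(n))
E
```

```text
{'time_s': np.float64(0.0), 'qpos': array([-1.206,  0.592,  0.048,  1.61 , -0.033,  0.943, -0.034]), 'joint_velocities': array([ 0.   ,  0.   , -0.   , -0.001,  0.001, -0.001, -0.001]), 'effort': array([ 1.0000e-03, -5.4871e+01,  1.5470e+00, -1.9812e+01,  9.0000e-03,
        9.0000e-03, -0.0000e+00]), 'tool_pos': array([0.32, 0.65, 0.23]), 'orientation': array([-0.374,  0.601,  0.373,  0.6  ]), 'wrist_force': array([-0.126,  0.181,  0.167]), 'torque': array([ 0.013,  0.037, -0.001]), 'gripper_width': np.float64(0.085)}
scene (np.float64(588.6296886549644), 316.32870124702833, 230.1829218353428, array([[ 0.81413602,  0.58061876,  0.00802459, -0.40029013],
       [ 0.42944203, -0.59274122, -0.68134968, -0.19256018],
       [-0.3908479 ,  0.55815741, -0.73191408,  1.94818936],
       [ 0.        ,  0.        ,  0.        ,  1.        ]]))
top (np.float64(502.9358961151798), 320.7157008537519, 253.5686914067194, array([[ 0.01037593, -0.9998309 ,  0.01518237, -0.06312486],
       [-0.98829392, -0.01256498, -0.15204355,  0.52205538],
       [ 0.15220861, -0.01342705, -0.98825718,  1.54206702],
       [ 0.        ,  0.        ,  0.        ,  1.        ]]))
```

View pics/scene0.png

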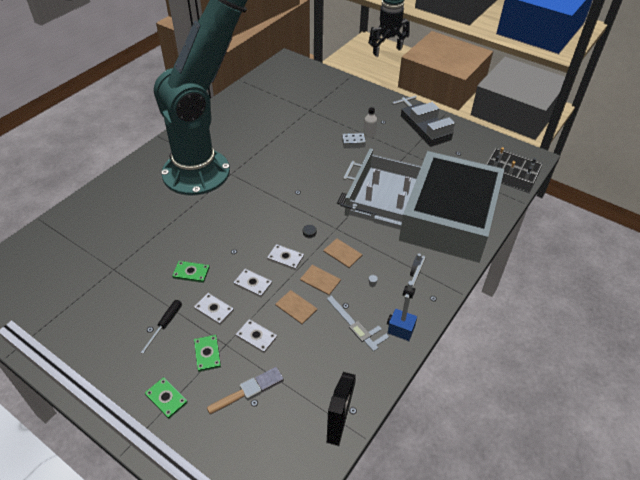

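View pics/top0.png

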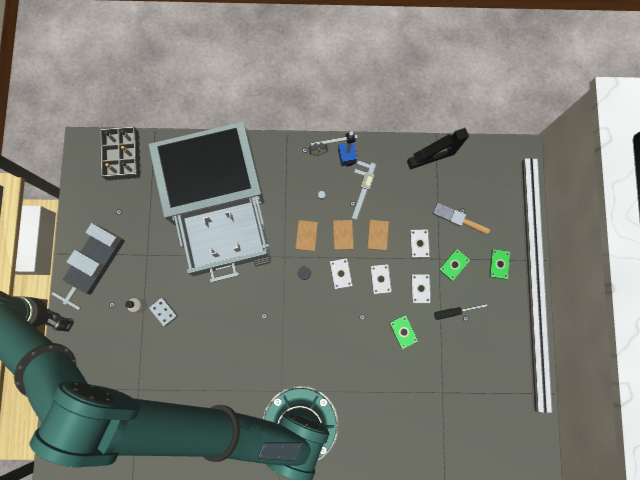

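The scene has four bare aluminium plates, at top-image pixels (420,243), (341,274), (380,279) and (421,289). There are three green look-alikes at (455,265), (501,264) and (403,332), which I'll leave alone. The brown sheets are at (307,236), (343,235) and (378,235), and the drawer is around (226,237). I'll measure these and check an enlarged crop.

```bash
cat > find.py <<'E'
from h import *
def find(im,which):
    hsv=cv2.cvtColor(im,cv2.COLOR_RGB2HSV); H,S,V=[hsv[...,i].astype(int) for i in range(3)]
    if which=="sheet": m=(H>5)&(H<25)&(S>90)&(V>90); z=.006
    else: m=(S<40)&(V>165); z=.012
    m=m.astype(np.uint8)*255
    m=cv2.morphologyEx(m,cv2.MORPH_CLOSE,np.ones((3,3)))
    cs,_=cv2.findContours(m,cv2.RETR_EXTERNAL,cv2.CHAIN_APPROX_NONE); out=[]
    for c in cs:
        a=cv2.contourArea(c)
        if 250<a<1500:
            p=onz("top",c.reshape(-1,2),z)[:,:2]
            r=cv2.minAreaRect((p*1000).astype(np.float32))
            (cx,cy),(w,h),t=r
            if w<h: w,h,t=h,w,t+90
            t=(t+90)%180-90
            px=c.reshape(-1,2).mean(0)
            out.append((round(cx/1000,4),round(cy/1000,4),round(t,1),round(w,0),round(h,0),px.round(0).tolist()))
    return out
E
python3 - <<'E'
from find import *
im=np.load("pics/top0.npz")["im"]
for w in("sheet","plate"):
    for o in find(im,w):print(w,o)
a=cv2.resize(im[205:350,280:520],None,fx=3.3,fy=3.3,interpolation=cv2.INTER_CUBIC);save("crop",a)
b=cv2.resize(im[120:290,140:280],None,fx=3.5,fy=3.5,interpolation=cv2.INTER_CUBIC);save("crop2",b)
E
```

```text
sheet (0.5925, -0.2414, -4.6, 96.0, 62.0, [378.0, 235.0])
sheet (0.5916, -0.1276, 0.8, 96.0, 62.0, [343.0, 234.0])
sheet (0.5878, -0.0095, -5.5, 96.0, 62.0, [306.0, 235.0])
sheet (0.5799, 0.8843, 0.7, 398.0, 139.0, [19.0, 230.0])
sheet (0.5889, 0.9596, 5.3, 387.0, 29.0, [3.0, 230.0])
plate (0.3376, 0.4379, 40.8, 74.0, 49.0, [162.0, 311.0])
plate (0.4206, -0.376, -1.0, 91.0, 54.0, [421.0, 288.0])
plate (0.4488, -0.2487, 6.0, 90.0, 56.0, [380.0, 279.0])
plate (0.4647, -0.1216, 10.7, 90.0, 56.0, [340.0, 273.0])
plate (0.4889, 0.6985, 60.6, 92.0, 46.0, [82.0, 263.0])
plate (0.5658, -0.3757, 2.3, 87.0, 56.0, [420.0, 243.0])
plate (0.5802, 0.6494, 61.3, 92.0, 36.0, [100.0, 234.0])
plate (0.565, 0.8779, -0.1, 212.0, 60.0, [28.0, 238.0])
plate (0.6644, -0.475, 68.3, 98.0, 41.0, [449.0, 214.0])
plate (0.7398, -0.1861, -10.2, 195.0, 62.0, [363.0, 184.0])
plate (0.9848, -0.46, 38.1, 115.0, 78.0, [444.0, 120.0])
plate (0.9946, 0.4267, 77.1, 99.0, 72.0, [175.0, 115.0])
```

View pics/crop.png

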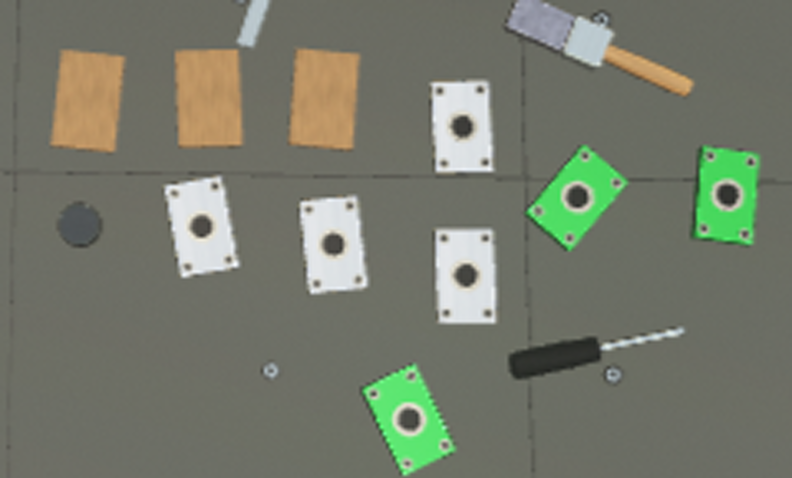

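View pics/crop2.png

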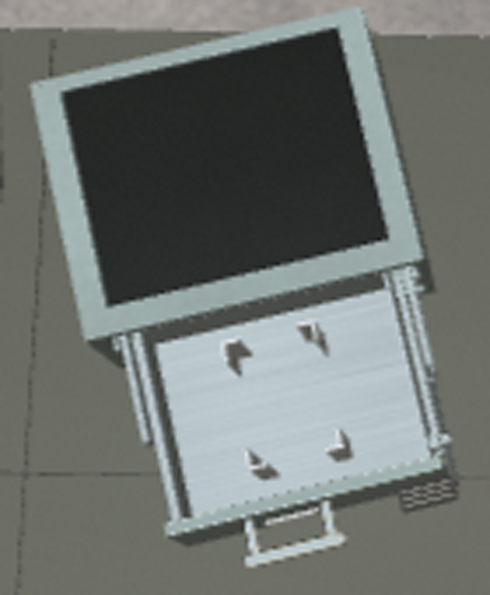

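The crop confirms it: four bare metal plates, the green ones are clearly different, and all three sheets are plain brown. Next is the drawer pose.

```bash
python3 - <<'E'
from h import *
z=np.load("pics/top0.npz");im,d=z["im"],z["d"]
P=cloud("top",d)
# depth-based: points between .07 and .095
reg=np.zeros((480,640),bool);reg[195:285,165:280]=1
m=reg&(P[...,2]>.072)&(P[...,2]<.098)
n,l,st,c=cv2.connectedComponentsWithStats(m.astype(np.uint8))
for i in range(1,n):
    q=P[l==i]
    if len(q)>3:print(st[i],c[i].round(1),q.mean(0).round(4))
fl=reg&(P[...,2]>.015)&(P[...,2]<.03)
print("floor z",np.median(P[fl][:,2]))
# front panel top
i=1+np.argmax(st[1:,4]);q=P[l==i][:,:2]
r=cv2.minAreaRect((q*1000).astype(np.float32));print(r)
# cabinet top
m=(P[...,2]>.104)&(P[...,2]<.12);m[:,:140]=0;m[:,275:]=0;m[225:]=0
cs,_=cv2.findContours(m.astype(np.uint8),0,2);c=max(cs,key=cv2.contourArea)
r=cv2.minAreaRect((onz("top",c.reshape(-1,2),.112)[:,:2]*1000).astype(np.float32));print("cab",r,cv2.boxPoints(r).round(0).tolist())
a=cv2.resize(im[195:285,165:280],None,fx=6,fy=6,interpolation=cv2.INTER_CUBIC);save("crop3",a)
s=state();M=R.from_quat(s["orientation"]).as_matrix();print(M.round(3))
E
```

```text
[258 195   4   4   9] [259.4 196.2] [0.6932 0.1355 0.0867]
[240 199   4   2   4] [241.5 199.5] [0.685  0.1924 0.0749]
[249 198   4   9  12] [250.2 201.5] [0.6783 0.1646 0.0776]
[252 208   2   5   6] [252.3 210. ] [0.6518 0.1576 0.0752]
[225 211   6   7  15] [228.  213.3] [0.6389 0.2317 0.0808]
[253 214   2   5   6] [253.8 215.8] [0.6328 0.1521 0.0774]
[167 217   4   4  12] [168.6 218.2] [0.6201 0.413  0.0837]
[179 217  10  39  57] [183.7 236.4] [0.5655 0.3658 0.0755]
[203 217   6   7  18] [204.7 219.2] [0.6192 0.3028 0.0809]
[256 227   3   7   8] [257.  229.8] [0.5893 0.1412 0.0758]
[259 239   4  11  15] [260.7 244.3] [0.5439 0.1283 0.0758]
[233 242   5   8  15] [235.6 246.1] [0.5364 0.2044 0.0813]
[210 248   7   7  16] [212.  251.8] [0.5176 0.2757 0.0814]
[187 250  80  32 527] [225.8 264.8] [0.4775 0.231  0.0865]
[188 257   3   6   8] [189.  259.8] [0.493  0.3458 0.0761]
floor z 0.022656956049476623
((469.5950622558594, 225.2667236328125), (59.1186408996582, 243.39292907714844), 12.451523780822754)
cab ((770.7562866210938, 305.16607666015625), (242.86334228515625, 300.3667907714844), 14.9502592086792) [[615.0, 419.0], [692.0, 129.0], [927.0, 191.0], [849.0, 482.0]]
[[-0.001 -0.897  0.442]
 [-0.002  0.442  0.897]
 [-1.    -0.    -0.002]]
```

View pics/crop3.png

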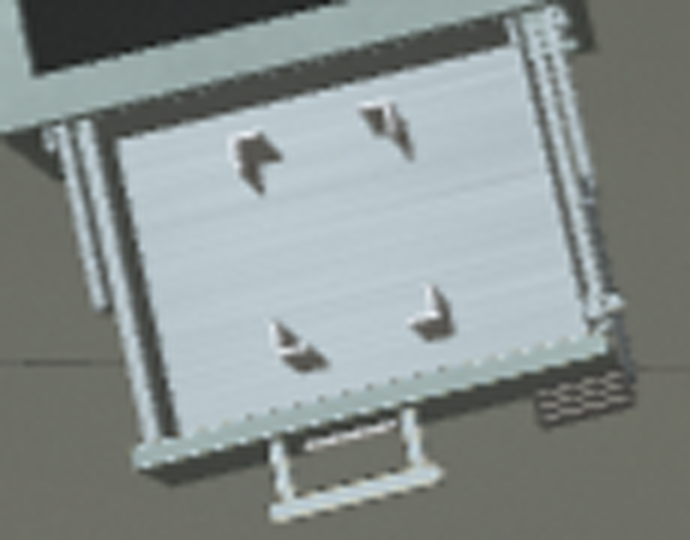

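```bash
cat > go.py <<'E'
import sys
from h import *
s=state();M=R.from_quat(s["orientation"]).as_matrix();p=np.array(s["tool_pos"])
yaw=np.degrees(np.arctan2(M[1,2],M[0,2]))-90
print("t",round(s["time_s"],2),"p",p.round(4),"yaw",yaw.round(2),"tilt x",M[:2,0].round(4),"F",np.round(s["wrist_force"],1),"w",round(s["gripper_width"],4))
# cumulative chain of targets x,y,z,yaw
for a in sys.argv[1:]:
    x,y,z,t=map(float,a.split(","))
    d=M.T@(np.array([x,y,z])-p)*100
    dt=(yaw-t+90)%180-90
    print(a,"-> shift cm",d.round(2),"turn",round(dt,1),"dist mm",round(np.linalg.norm(d)*10))
E
python3 go.py 0.4647,-0.1216,0.2,10.7 0.4647,-0.1216,0.12,10.7
```

```text
t 0.1 p [0.3201 0.6497 0.2303] yaw -26.23 tilt x [-0.0008 -0.0018] F [-0.3 -0.4 -0.4] w 0.0851
0.4647,-0.1216,0.2,10.7 -> shift cm [  3.16 -47.06 -62.79] turn -36.9 dist mm 785
0.4647,-0.1216,0.12,10.7 -> shift cm [ 11.16 -47.06 -62.77] turn -36.9 dist mm 792
```

>>> servo_tool(targets=[[[3.2,-47.1,-62.8],-36.9],[[3.2,-47.1,-62.8],-36.9],[[3.2,-47.1,-62.8],-36.9],[[3.2,-47.1,-62.8],-36.9],[[3.2,-47.1,-62.8],-36.9],[[3.2,-47.1,-62.8],-36.9],[[3.2,-47.1,-62.8],-36.9],[[3.2,-47.1,-62.8],-36.9],[[3.2,-47.1,-62.8],-36.9],[[3.2,-47.1,-62.8],-36.9],[[3.2,-47.1,-62.8],-36.9],[[3.2,-47.1,-62.8],-36.9],[[3.2,-47.1,-62.8],-36.9],[[11.2,-47.1,-62.8],-36.9],[[11.2,-47.1,-62.8],-36.9],[[11.2,-47.1,-62.8],-36.9],[[11.2,-47.1,-62.8],-36.9]], jaw=-1)

```text
time_s: 2.22
tool_pos: [0.466, -0.1211, 0.1199]
orientation: [0.545, -0.451, -0.544, -0.451]
wrist_force: [0.1, -0.3, -0.7]
gripper_width: 0.0853
```

```bash
python3 go.py 0.4647,-0.1216,0.02,10.7 0.4647,-0.1216,0,10.7; python3 - <<'E'
from h import *
im,d=camera("wrist");save("w1",im);im,d=camera("top");save("t1",im)
from find import find
print(*[o for o in find(im,"sheet")+find(im,"plate") if o[1]<.1],sep="\n")
E
```

```text
t 2.23 p [ 0.466  -0.1211  0.1199] yaw 10.69 tilt x [ 0.0011 -0.0002] F [ 0.1 -0.3 -0.7] w 0.0853
0.4647,-0.1216,0.02,10.7 -> shift cm [ 9.99  0.14 -0.02] turn -0.0 dist mm 100
0.4647,-0.1216,0,10.7 -> shift cm [11.99  0.15 -0.02] turn -0.0 dist mm 120
(0.5925, -0.2414, -4.9, 96.0, 62.0, [378.0, 234.0])
(0.6096, -0.1274, -89.2, 62.0, 59.0, [342.0, 229.0])
(0.5878, -0.0095, -5.5, 96.0, 62.0, [306.0, 235.0])
(0.4206, -0.3761, -1.0, 91.0, 54.0, [421.0, 288.0])
(0.4489, -0.2487, 6.0, 90.0, 56.0, [380.0, 279.0])
(0.5658, -0.3759, 1.9, 86.0, 56.0, [420.0, 243.0])
(0.6692, -0.4764, 65.7, 98.0, 50.0, [450.0, 213.0])
(0.7397, -0.1862, -9.4, 195.0, 64.0, [362.0, 185.0])
```

View pics/w1.png

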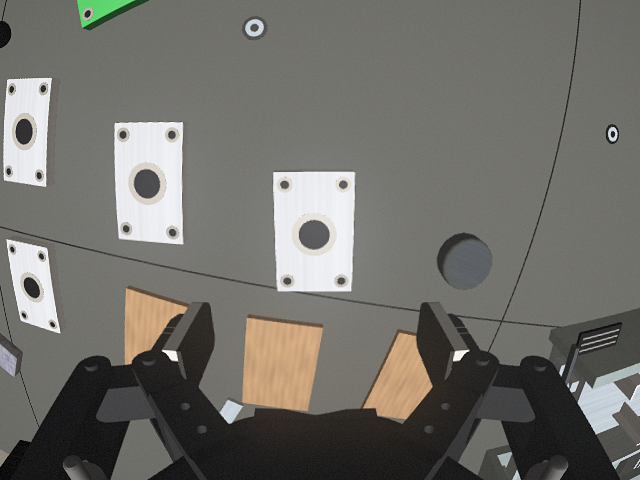

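The wrist view shows the target plate at (314,232), centred between the jaws, with a clear floor on both sides. Descending.

>>> servo_tool(targets=[[[5,0.1,0],0],[[9,0.1,0],0],[[11,0.1,0],0],[[12,0.1,0],0],[[12,0.1,0],0],[[12,0.1,0],0]])

```text
time_s: 3.08
tool_pos: [0.4652, -0.1215, 0.0003]
orientation: [0.545, -0.451, -0.544, -0.452]
wrist_force: [-0.3, -0.3, 0.4]
gripper_width: 0.0858
```

>>> servo_tool(targets=[[[0,0,0],0],[[0,0,0],0],[[0,0,0],0],[[0,0,0],0],[[0,0,0],0],[[0,0,0],0],[[0,0,0],0],[[0,0,0],0]], jaw=1)

```text
time_s: 4.08
tool_pos: [0.4649, -0.1215, 0.0004]
orientation: [0.545, -0.451, -0.544, -0.452]
wrist_force: [-1.0, -0.4, 9.3]
gripper_width: 0.0541
```

```bash
python3 go.py; python3 - <<'E'
from h import *
im,d=camera("wrist");save("w2",im)
E
```

```text
t 4.08 p [ 4.649e-01 -1.215e-01  4.000e-04] yaw 10.66 tilt x [ 0.0015 -0.0003] F [-1.  -0.4  9.3] w 0.0541
```

View pics/w2.png

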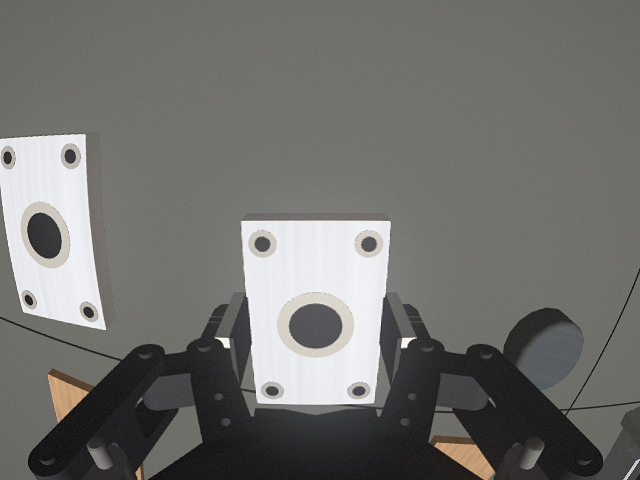

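The plate is gripped (width 0.054). The 9 N reading suggests the tips are touching the bench, so I'll grip later plates about 4 mm higher. Lifting.

>>> servo_tool(targets=[[[-3,0,0],0],[[-8,0,0],0],[[-13,0,0],0],[[-16,0,0],0],[[-16,0,0],0],[[-16,0,0],0]])

```text
time_s: 4.88
tool_pos: [0.4635, -0.1211, 0.1587]
orientation: [-0.544, 0.452, 0.545, 0.451]
wrist_force: [-0.2, 0.3, -1.7]
gripper_width: 0.0539
```

```bash
python3 go.py 0.577,0.2535,0.16,15 0.577,0.2535,0.06,15 0.577,0.2535,0.026,15
```

```text
t 4.88 p [ 0.4635 -0.1211  0.1587] yaw 10.67 tilt x [-0.0014  0.0003] F [-0.2  0.3 -1.7] w 0.0539
0.577,0.2535,0.16,15 -> shift cm [ -0.14 -18.09  34.71] turn -4.3 dist mm 391
0.577,0.2535,0.06,15 -> shift cm [  9.86 -18.11  34.71] turn -4.3 dist mm 404
0.577,0.2535,0.026,15 -> shift cm [ 13.26 -18.11  34.71] turn -4.3 dist mm 413
```

>>> servo_tool(targets=[[[0,-18.1,34.7],-4.3],[[0,-18.1,34.7],-4.3],[[0,-18.1,34.7],-4.3],[[0,-18.1,34.7],-4.3],[[0,-18.1,34.7],-4.3],[[0,-18.1,34.7],-4.3],[[0,-18.1,34.7],-4.3],[[0,-18.1,34.7],-4.3],[[0,-18.1,34.7],-4.3],[[0,-18.1,34.7],-4.3]])

```text
time_s: 6.12
tool_pos: [0.5777, 0.2502, 0.1589]
orientation: [0.56, -0.432, -0.56, -0.431]
wrist_force: [0.1, 0.1, -1.6]
gripper_width: 0.054
```

```bash
python3 go.py 0.577,0.2535,0.06,15 0.577,0.2535,0.026,15; python3 - <<'E'
from h import *
im,d=camera("wrist");save("w3",im)
E
```

```text
t 6.12 p [0.5777 0.2502 0.1589] yaw 14.78 tilt x [-0.0012 -0.0019] F [ 0.1  0.1 -1.6] w 0.054
0.577,0.2535,0.06,15 -> shift cm [ 9.89 -0.03  0.35] turn -0.2 dist mm 99
0.577,0.2535,0.026,15 -> shift cm [13.29 -0.04  0.36] turn -0.2 dist mm 133
```

View pics/w3.png

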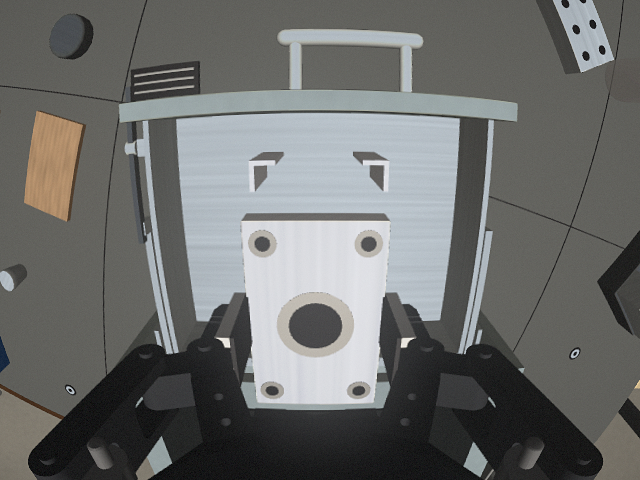

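The wrist view shows the two near posts at about x=249 and x=389 (middle 319), and the plate centred at 316, so it lines up sideways. Lowering.

>>> servo_tool(targets=[[[5,0,0],0],[[9,0,0],0],[[11,0,0],0],[[12,0,0],0],[[12.8,0,0],0],[[13.2,0,0],0],[[13.2,0,0],0],[[13.2,0,0],0]])

```text
time_s: 7.18
tool_pos: [0.5785, 0.2534, 0.028]
orientation: [0.561, -0.43, -0.561, -0.431]
wrist_force: [0.7, 0.4, -1.2]
gripper_width: 0.054
```

```bash
python3 go.py 0.577,0.2535,0.026,15; python3 - <<'E'
from h import *
im,d=camera("wrist");save("w4",im)
E
```

```text
t 7.17 p [0.5785 0.2534 0.028 ] yaw 14.97 tilt x [0.0011 0.0005] F [ 0.7  0.4 -1.2] w 0.054
0.577,0.2535,0.026,15 -> shift cm [0.19 0.14 0.05] turn -0.0 dist mm 2
```

View pics/w4.png

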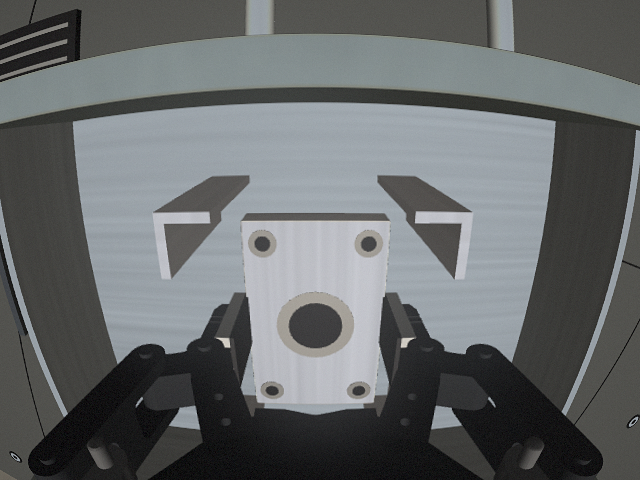

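It is centred between the posts. I'll lower it the last 4 mm and release.

>>> servo_tool(targets=[[[0.3,0,0],0],[[0.4,0,0],0],[[0.4,0,0],0],[[0.4,0,0],0]])

```text
time_s: 7.72
tool_pos: [0.578, 0.2532, 0.0233]
orientation: [0.561, -0.431, -0.561, -0.431]
wrist_force: [0.1, 0.5, -1.7]
gripper_width: 0.054
```

>>> servo_tool(targets=[[[0,0,0],0],[[0,0,0],0],[[0,0,0],0],[[0,0,0],0],[[-4,0,0],0],[[-9,0,0],0],[[-14,0,0],0],[[-16,0,0],0],[[-16,0,0],0]], jaw=-1)

```text
time_s: 8.85
tool_pos: [0.5792, 0.2537, 0.1853]
orientation: [0.562, -0.429, -0.56, -0.432]
wrist_force: [0.1, 0.1, -1.0]
gripper_width: 0.0853
```

```bash
python3 go.py 0.5878,-0.0095,0.19,-5.5 0.5878,-0.0095,0.03,-5.5; python3 - <<'E'
from h import *
im,d=camera("wrist");save("w5",im)
E
```

```text
t 8.85 p [0.5792 0.2537 0.1853] yaw 14.97 tilt x [0.0039 0.0019] F [ 0.1  0.1 -1. ] w 0.0853
0.5878,-0.0095,0.19,-5.5 -> shift cm [ -0.52   5.97 -25.65] turn 20.5 dist mm 263
0.5878,-0.0095,0.03,-5.5 -> shift cm [ 15.48   6.04 -25.66] turn 20.5 dist mm 306
```

View pics/w5.png

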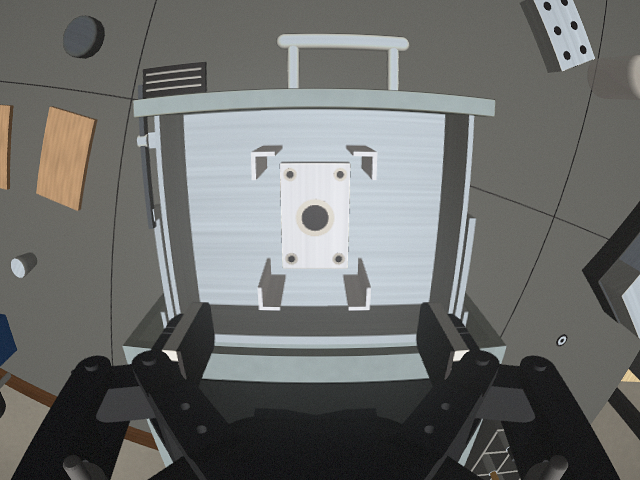

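Plate one lies flat and centred between the four posts, with its bore at (315,218). Next is the sheet at (0.588,-0.010).

>>> servo_tool(targets=[[[-0.5,6,-25.7],20.5],[[-0.5,6,-25.7],20.5],[[-0.5,6,-25.7],20.5],[[-0.5,6,-25.7],20.5],[[-0.5,6,-25.7],20.5],[[6,6,-25.7],20.5],[[12,6,-25.7],20.5],[[12,6,-25.7],20.5],[[12,6,-25.7],20.5],[[12,6,-25.7],20.5]])

```text
time_s: 10.15
tool_pos: [0.5885, -0.0102, 0.0661]
orientation: [-0.477, 0.522, 0.474, 0.525]
wrist_force: [-0.7, 0.6, 0.9]
gripper_width: 0.0854
```

```bash
cat >> h.py <<'E'
def wrist_onz(uv,z):
    f,cx,cy,T=prm("wrist"); uv=np.atleast_2d(uv).astype(float); dx=uv[:,0]-cx;dy=uv[:,1]-cy;r=np.hypot(dx,dy)+1e-9;th=r/f
    d=np.c_[np.sin(th)*dx/r,np.sin(th)*dy/r,np.cos(th)]@T[:3,:3]; o=-T[:3,:3].T@T[:3,3]
    return o+d*((z-o[2])/d[:,2])[:,None]
def wfind(im,which,z,near=None):
    hsv=cv2.cvtColor(im,cv2.COLOR_RGB2HSV); H,S,V=[hsv[...,i].astype(int) for i in range(3)]
    m=((H>5)&(H<25)&(S>90)&(V>90)) if which=="sheet" else (S<25)&(V>215)
    m=cv2.morphologyEx(m.astype(np.uint8)*255,cv2.MORPH_CLOSE,np.ones((5,5)))
    cs,_=cv2.findContours(m,0,cv2.CHAIN_APPROX_NONE); out=[]
    for c in cs:
        if cv2.contourArea(c)>1500:
            r=cv2.minAreaRect((wrist_onz(c.reshape(-1,2),z)[:,:2]*1000).astype(np.float32));(x,y),(w,h),t=r
            if w<h:w,h,t=h,w,t+90
            out.append((round(x/1e3,4),round(y/1e3,4),round((t+90)%180-90,1),round(w),round(h),c.reshape(-1,2).mean(0).round().tolist()))
    return out
E
python3 go.py 0.5878,-0.0095,0.0005,-5.5; python3 - <<'E'
from h import *
im,d=camera("wrist");save("w6",im);print(*wfind(im,"sheet",.006),sep="\n")
E
```

```text
t 10.15 p [ 0.5885 -0.0102  0.0661] yaw -5.5 tilt x [0.0052 0.0003] F [-0.7  0.6  0.9] w 0.0854
0.5878,-0.0095,0.0005,-5.5 -> shift cm [6.56 0.11 0.06] turn -0.0 dist mm 66
(0.5953, -0.2398, -5.0, 97, 70, [29.0, 285.0])
(0.5948, -0.127, 2.5, 96, 64, [135.0, 268.0])
(0.5907, -0.0099, -5.5, 96, 62, [315.0, 251.0])
```

View pics/w6.png

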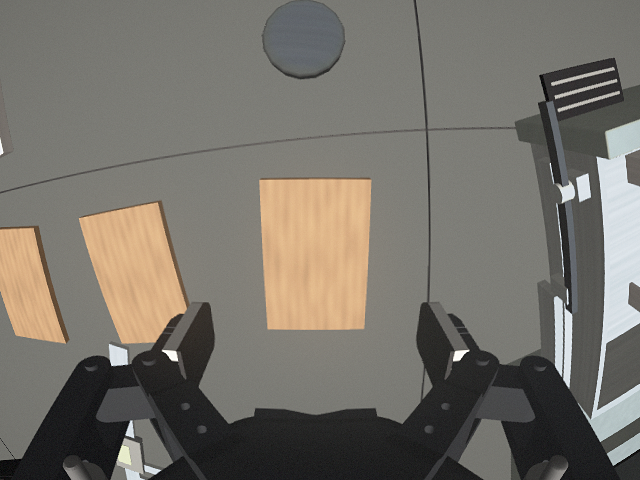

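The sheet at (315,251) agrees with the top camera to within 3 mm and is centred in the jaws. Going down and closing.

>>> servo_tool(targets=[[[4,0.1,0],0],[[5.5,0.1,0],0],[[6.3,0.1,0],0],[[6.6,0.1,0],0],[[6.6,0.1,0],0],[[6.6,0.1,0],0]])

```text
time_s: 10.95
tool_pos: [0.586, -0.0105, -0.0021]
orientation: [-0.476, 0.523, 0.475, 0.524]
wrist_force: [-0.5, 0.1, 0.1]
gripper_width: 0.0856
```

>>> servo_tool(targets=[[[0,0,0],0],[[0,0,0],0],[[0,0,0],0],[[0,0,0],0],[[0,0,0],0],[[0,0,0],0]], jaw=1)

```text
time_s: 11.7
tool_pos: [0.5857, -0.0105, -0.0015]
orientation: [-0.475, 0.523, 0.475, 0.524]
wrist_force: [-2.1, 0.0, 7.1]
gripper_width: 0.0592
```

```bash
python3 go.py
```

```text
t 11.7 p [ 0.5857 -0.0105 -0.0015] yaw -5.53 tilt x [0.0006 0.0001] F [-2.1  0.   7.1] w 0.0592
```

>>> servo_tool(targets=[[[-3,0,0],0],[[-8,0,0],0],[[-13,0,0],0],[[-16,0,0],0],[[-16,0,0],0],[[-16,0,0],0]])

```text
time_s: 12.45
tool_pos: [0.5846, -0.0104, 0.1567]
orientation: [-0.475, 0.524, 0.476, 0.523]
wrist_force: [-0.4, -0.2, -0.6]
gripper_width: 0.0588
```

```bash
python3 go.py 0.576,0.253,0.16,15 0.576,0.253,0.038,15;python3 - <<'E'
from h import *
im=cv2.imread("pics/w6.png") ; a,d=camera("wrist"); save("w7",a)
E
```

```text
t 12.45 p [ 0.5846 -0.0104  0.1567] yaw -5.52 tilt x [-0.0014  0.    ] F [-0.4 -0.2 -0.6] w 0.0588
0.576,0.253,0.16,15 -> shift cm [-0.33  3.39 26.14] turn -20.5 dist mm 264
0.576,0.253,0.038,15 -> shift cm [11.87  3.38 26.14] turn -20.5 dist mm 289
```

View pics/w7.png

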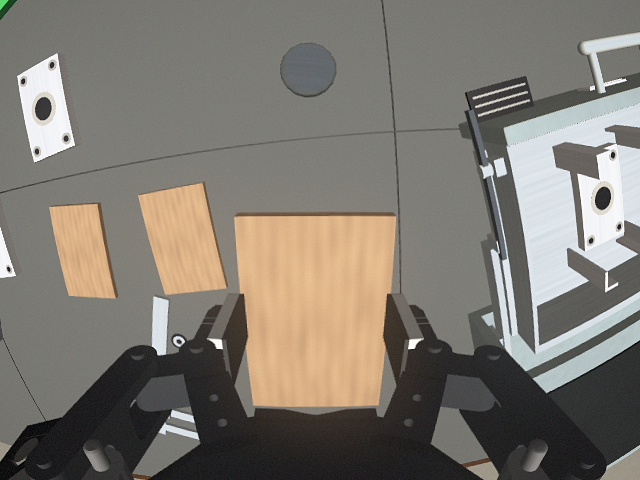

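The sheet is held squarely. Carrying it to above the drawer.

>>> servo_tool(targets=[[[-0.3,3.4,26.1],-20.5],[[-0.3,3.4,26.1],-20.5],[[-0.3,3.4,26.1],-20.5],[[-0.3,3.4,26.1],-20.5],[[-0.3,3.4,26.1],-20.5],[[-0.3,3.4,26.1],-20.5],[[-0.3,3.4,26.1],-20.5],[[-0.3,3.4,26.1],-20.5],[[5,3.4,26.1],-20.5],[[8,3.4,26.1],-20.5],[[8,3.4,26.1],-20.5],[[8,3.4,26.1],-20.5]])

```text
time_s: 14.0
tool_pos: [0.5779, 0.252, 0.0784]
orientation: [0.561, -0.43, -0.56, -0.431]
wrist_force: [0.7, 0.5, -0.5]
gripper_width: 0.0589
```

```bash
python3 go.py 0.576,0.253,0.038,15;python3 - <<'E'
from h import *
a,d=camera("wrist"); save("w8",a)
E
```

```text
t 14.0 p [0.5779 0.252  0.0784] yaw 14.89 tilt x [0.0017 0.0005] F [ 0.7  0.5 -0.5] w 0.0589
0.576,0.253,0.038,15 -> shift cm [4.04 0.17 0.14] turn -0.1 dist mm 40
```

View pics/w8.png

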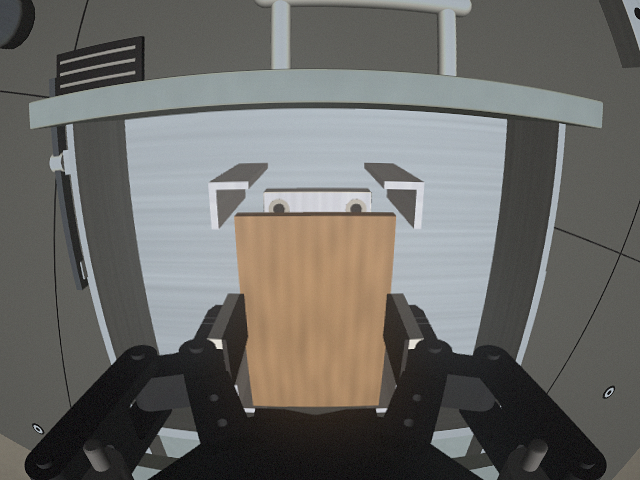

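The sheet is centred between the posts (inner faces near x=218 and x=414). Lowering and releasing.

>>> servo_tool(targets=[[[2,0,0.1],0],[[3.5,0,0.1],0],[[4.2,0,0.1],0],[[4.4,0,0.1],0],[[4.4,0,0.1],0],[[4.4,0,0.1],0]])

```text
time_s: 14.8
tool_pos: [0.5769, 0.2537, 0.0337]
orientation: [0.561, -0.43, -0.561, -0.431]
wrist_force: [-0.3, 0.2, -0.4]
gripper_width: 0.0589
```

>>> servo_tool(targets=[[[0,0,0],0],[[0,0,0],0],[[0,0,0],0],[[0,0,0],0],[[-4,0,0],0],[[-9,0,0],0],[[-14,0,0],0],[[-15,0,0],0],[[-15,0,0],0]], jaw=-1)

```text
time_s: 15.92
tool_pos: [0.5766, 0.2536, 0.1838]
orientation: [0.561, -0.43, -0.561, -0.431]
wrist_force: [0.5, -0.4, 0.1]
gripper_width: 0.0854
```

```bash
python3 go.py 0.4488,-0.2487,0.17,6 0.4488,-0.2487,0.07,6; python3 - <<'E'
from h import *
im,d=camera("wrist");save("w9",im);print(*wfind(im,"sheet",.040),sep="\n")
E
```

```text
t 15.93 p [0.5766 0.2536 0.1838] yaw 14.98 tilt x [0.0009 0.0004] F [ 0.5 -0.4  0.1] w 0.0854
0.4488,-0.2487,0.17,6 -> shift cm [  1.34  25.32 -45.22] turn 9.0 dist mm 518
0.4488,-0.2487,0.07,6 -> shift cm [ 11.34  25.33 -45.22] turn 9.0 dist mm 531
(0.5803, 0.2545, 15.1, 95, 60, [315.0, 221.0])
```

View pics/w9.png

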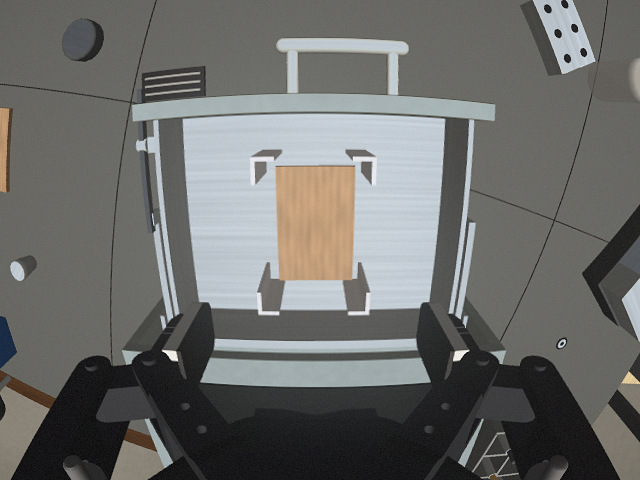

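Sheet one sits flat between the posts at (315,221). On to the second plate.

>>> servo_tool(targets=[[[0,25.3,-45.2],9],[[0,25.3,-45.2],9],[[0,25.3,-45.2],9],[[0,25.3,-45.2],9],[[0,25.3,-45.2],9],[[0,25.3,-45.2],9],[[0,25.3,-45.2],9],[[0,25.3,-45.2],9],[[0,25.3,-45.2],9],[[6,25.3,-45.2],9],[[11,25.3,-45.2],9],[[11,25.3,-45.2],9],[[11,25.3,-45.2],9],[[11,25.3,-45.2],9]])

```text
time_s: 17.73
tool_pos: [0.4502, -0.2487, 0.0751]
orientation: [0.527, -0.473, -0.524, -0.474]
wrist_force: [0.1, 0.8, -0.5]
gripper_width: 0.0851
```

```bash
python3 go.py 0.4488,-0.2487,0.005,6; python3 - <<'E'
from h import *
im,d=camera("wrist");save("w10",im);print(*wfind(im,"plate",.012),sep="\n")
E
```

```text
t 17.73 p [ 0.4502 -0.2487  0.0751] yaw 6.0 tilt x [ 0.0032 -0.0014] F [ 0.1  0.8 -0.5] w 0.0851
0.4488,-0.2487,0.005,6 -> shift cm [7.01 0.16 0.03] turn 0.0 dist mm 70
(0.452, -0.249, 6.1, 89, 56, [314.0, 250.0])
(0.4235, -0.3763, 0.9, 90, 56, [119.0, 189.0])
```

View pics/w10.png

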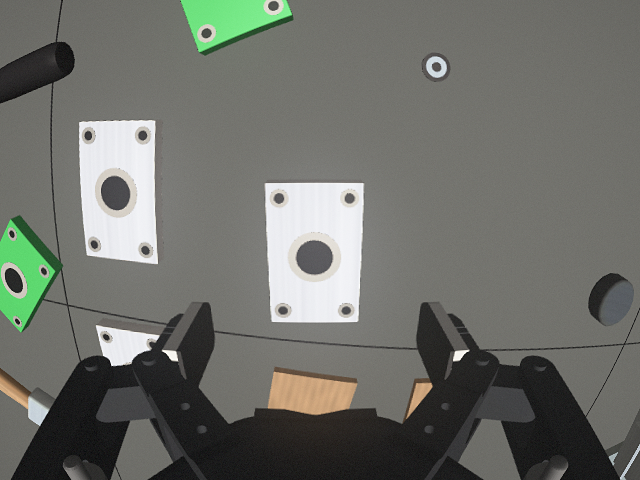

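The bare plate at (314,250) is centred and nothing blocks the fingers. Gripping about 4 mm higher this time.

>>> servo_tool(targets=[[[4,0,0],0],[[6,0,0],0],[[6.8,0,0],0],[[6.8,0,0],0],[[6.8,0,0],0]])

```text
time_s: 18.4
tool_pos: [0.4496, -0.2489, 0.0063]
orientation: [0.526, -0.473, -0.525, -0.473]
wrist_force: [0.5, -0.4, 0.5]
gripper_width: 0.0854
```

>>> servo_tool(targets=[[[0,0,0],0],[[0,0,0],0],[[0,0,0],0],[[0,0,0],0],[[0,0,0],0],[[0,0,0],0]], jaw=1)

```text
time_s: 19.15
tool_pos: [0.4493, -0.2487, 0.0067]
orientation: [0.526, -0.473, -0.525, -0.473]
wrist_force: [-0.9, 2.1, 10.3]
gripper_width: 0.0524
```

>>> servo_tool(targets=[[[-3,0,0],0],[[-8,0,0],0],[[-13,0,0],0],[[-16,0,0],0],[[-16,0,0],0],[[-16,0,0],0]])

```text
time_s: 19.9
tool_pos: [0.448, -0.248, 0.1646]
orientation: [-0.525, 0.473, 0.526, 0.473]
wrist_force: [0.3, -0.9, -1.4]
gripper_width: 0.0519
```

```bash
python3 go.py 0.576,0.253,0.17,15 0.576,0.253,0.09,15
```

```text
t 19.9 p [ 0.448  -0.248   0.1646] yaw 5.98 tilt x [-0.0015  0.0008] F [ 0.3 -0.9 -1.4] w 0.0519
0.576,0.253,0.17,15 -> shift cm [ -0.52 -17.95  48.49] turn -9.0 dist mm 517
0.576,0.253,0.09,15 -> shift cm [  7.48 -17.96  48.49] turn -9.0 dist mm 522
```

>>> servo_tool(targets=[[[-0.5,-18,48.5],-9],[[-0.5,-18,48.5],-9],[[-0.5,-18,48.5],-9],[[-0.5,-18,48.5],-9],[[-0.5,-18,48.5],-9],[[-0.5,-18,48.5],-9],[[-0.5,-18,48.5],-9],[[-0.5,-18,48.5],-9],[[-0.5,-18,48.5],-9],[[-0.5,-18,48.5],-9],[[-0.5,-18,48.5],-9],[[-0.5,-18,48.5],-9]])

```text
time_s: 21.4
tool_pos: [0.5772, 0.2495, 0.1699]
orientation: [0.56, -0.432, -0.56, -0.431]
wrist_force: [-0.4, -0.9, -1.3]
gripper_width: 0.0519
```

```bash
python3 go.py 0.577,0.2535,0.09,15;python3 - <<'E'
from h import *
a,d=camera("wrist"); save("w11",a); b,d=camera("scene");save("s11",cv2.resize(b[100:300,300:520],None,fx=3,fy=3))
E
```

```text
t 21.4 p [0.5772 0.2495 0.1699] yaw 14.77 tilt x [-0.0011 -0.0019] F [-0.4 -0.9 -1.3] w 0.0519
0.577,0.2535,0.09,15 -> shift cm [ 7.99 -0.09  0.4 ] turn -0.2 dist mm 80
```

View pics/w11.png

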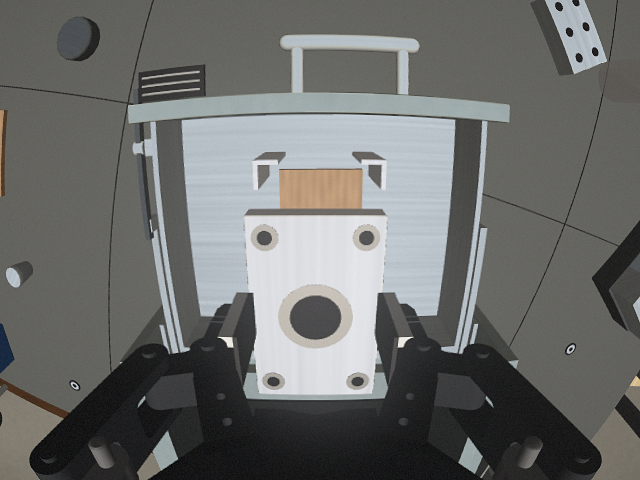

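View pics/s11.png

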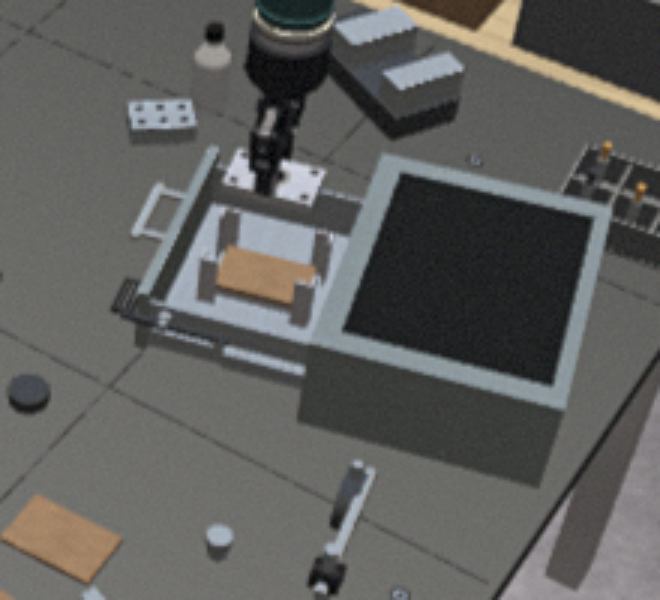

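The plate is held level over the posts, with the sheet visible beneath it. Lowering.

>>> servo_tool(targets=[[[5,0,0],0],[[9,0,0],0],[[11,0,0],0],[[11.8,0,0],0],[[12.1,0,0],0],[[12.1,0,0],0],[[12.1,0,0],0],[[12.1,0,0],0]])

```text
time_s: 22.5
tool_pos: [0.5778, 0.2528, 0.0501]
orientation: [0.561, -0.43, -0.561, -0.431]
wrist_force: [0.3, -0.3, -0.9]
gripper_width: 0.052
```

```bash
python3 go.py 0.577,0.2535,0.0475,15;python3 - <<'E'
from h import *
a,d=camera("wrist"); save("w12",a)
E
```

```text
t 22.5 p [0.5778 0.2528 0.0501] yaw 14.97 tilt x [0.0011 0.0006] F [ 0.3 -0.3 -0.9] w 0.052
0.577,0.2535,0.0475,15 -> shift cm [0.26 0.06 0.09] turn -0.0 dist mm 3
```

View pics/w12.png

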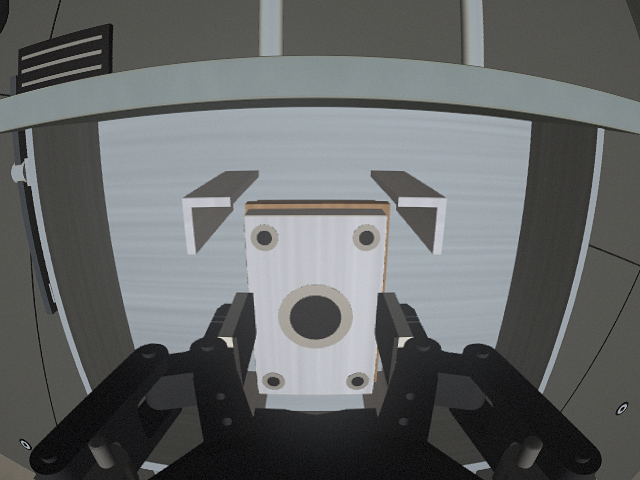

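>>> servo_tool(targets=[[[0.2,0,0],0],[[0.3,0,0],0],[[0.3,0,0],0],[[0.3,0,0],0]])

```text
time_s: 23.05
tool_pos: [0.5776, 0.2527, 0.0469]
orientation: [0.561, -0.43, -0.561, -0.431]
wrist_force: [-0.5, -0.1, 4.7]
gripper_width: 0.0521
```

>>> servo_tool(targets=[[[0,0,0],0],[[0,0,0],0],[[0,0,0],0],[[0,0,0],0],[[-4,0,0],0],[[-9,0,0],0],[[-13,0,0],0],[[-13.5,0,0],0],[[-13.5,0,0],0]], jaw=-1)

```text
time_s: 24.18
tool_pos: [0.5771, 0.2525, 0.1811]
orientation: [-0.561, 0.431, 0.561, 0.43]
wrist_force: [0.2, -0.6, -0.2]
gripper_width: 0.0856
```

```bash
python3 go.py; python3 - <<'E'
from h import *
im,d=camera("wrist");save("w13",im);print(*wfind(im,"plate",.052),sep="\n")
from find import find
im,d=camera("top");save("t13",im)
print(*[o for o in find(im,"sheet")+find(im,"plate") if -.45<o[1]<.1 and o[3]<110],sep="\n")
E
python3 go.py 0.5916,-0.1276,0.18,0.8 0.5916,-0.1276,0.07,0.8
```

```text
t 24.18 p [0.5771 0.2525 0.1811] yaw 14.97 tilt x [-0.0003 -0.0001] F [ 0.2 -0.6 -0.2] w 0.0856
(0.5772, 0.2595, 79.5, 112, 109, [327.0, 223.0])
(0.5925, -0.2414, -4.6, 96.0, 62.0, [378.0, 235.0])
(0.5916, -0.1276, 0.8, 96.0, 62.0, [343.0, 234.0])
(0.4206, -0.3761, -1.0, 91.0, 54.0, [421.0, 288.0])
(0.5671, -0.3758, 1.9, 89.0, 56.0, [420.0, 243.0])
t 24.27 p [0.5762 0.2521 0.1797] yaw 14.98 tilt x [-0.0028 -0.0014] F [ 0.1  0.4 -0.5] w 0.0856
0.5916,-0.1276,0.18,0.8 -> shift cm [ 2.000e-02  8.330e+00 -3.708e+01] turn 14.2 dist mm 380
0.5916,-0.1276,0.07,0.8 -> shift cm [ 11.02   8.3  -37.07] turn 14.2 dist mm 396
```

View pics/w13.png

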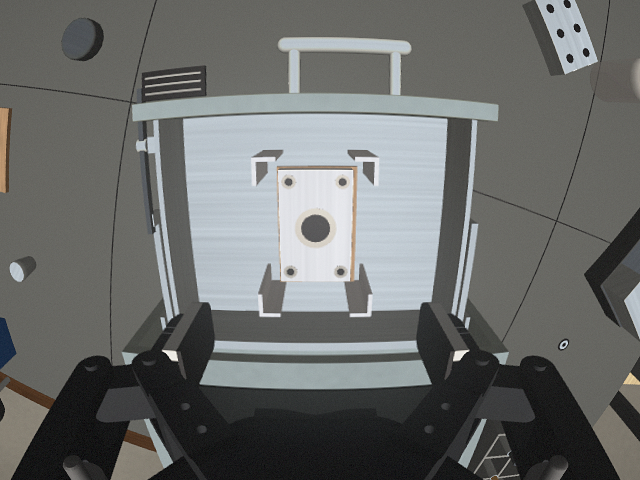

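The second plate lies squarely on its sheet, with its bore at (315,228) and a thin brown rim showing. Nothing on the bench has moved. Next is sheet two.

>>> servo_tool(targets=[[[0,8.3,-37.1],14.2],[[0,8.3,-37.1],14.2],[[0,8.3,-37.1],14.2],[[0,8.3,-37.1],14.2],[[0,8.3,-37.1],14.2],[[0,8.3,-37.1],14.2],[[0,8.3,-37.1],14.2],[[6,8.3,-37.1],14.2],[[11,8.3,-37.1],14.2],[[11,8.3,-37.1],14.2],[[11,8.3,-37.1],14.2],[[11,8.3,-37.1],14.2]])

```text
time_s: 25.78
tool_pos: [0.5948, -0.1272, 0.0734]
orientation: [0.505, -0.496, -0.502, -0.497]
wrist_force: [0.6, -1.0, 0.1]
gripper_width: 0.0856
```

```bash
python3 go.py 0.5930,-0.1276,0.000,0.8; python3 - <<'E'
from h import *
im,d=camera("wrist");save("w14",im);print(*wfind(im,"sheet",.006),sep="\n")
E
```

```text
t 25.77 p [ 0.5948 -0.1272  0.0734] yaw 0.79 tilt x [ 0.0039 -0.0006] F [ 0.6 -1.   0.1] w 0.0856
0.5930,-0.1276,0.000,0.8 -> shift cm [ 7.34  0.21 -0.03] turn -0.0 dist mm 73
(0.5956, -0.2407, -4.7, 97, 64, [143.0, 242.0])
(0.5949, -0.1285, 2.6, 96, 62, [313.0, 245.0])
```

View pics/w14.png

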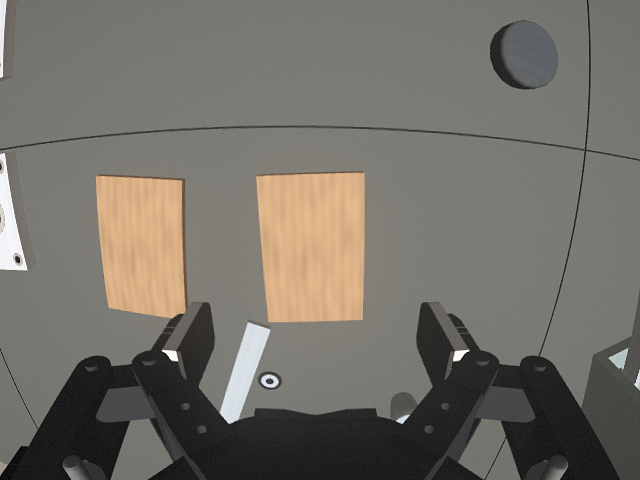

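The sheet at (313,245) sits clear of the caliper tip. Gripping.

>>> servo_tool(targets=[[[4,0,0],-1.8],[[6,0,0],-1.8],[[7,0,0],-1.8],[[7.2,0,0],-1.8],[[7.2,0,0],-1.8],[[7.2,0,0],-1.8]])

```text
time_s: 26.58
tool_pos: [0.5937, -0.1274, 0.0001]
orientation: [0.511, -0.488, -0.511, -0.489]
wrist_force: [-0.2, -0.7, -0.4]
gripper_width: 0.0852
```

>>> servo_tool(targets=[[[0,0,0],0],[[0,0,0],0],[[0,0,0],0],[[0,0,0],0],[[0,0,0],0],[[0,0,0],0]], jaw=1)

```text
time_s: 27.32
tool_pos: [0.5993, -0.1298, 0.0059]
orientation: [0.515, -0.487, -0.507, -0.491]
wrist_force: [-3.1, -0.3, 36.3]
gripper_width: 0.0001
```

>>> servo_tool(targets=[[[-3,0,0],0],[[-8,0,0],0],[[-13,0,0],0],[[-17,0,0],0],[[-17,0,0],0],[[-17,0,0],0]])

```text
time_s: 28.08
tool_pos: [0.5924, -0.127, 0.169]
orientation: [-0.511, 0.489, 0.511, 0.489]
wrist_force: [0.5, 1.1, -0.8]
gripper_width: -0.0
```

```bash
python3 go.py 0.577,0.253,0.17,15 0.577,0.253,0.09,15
```

```text
t 28.07 p [ 0.5924 -0.127   0.169 ] yaw 2.57 tilt x [-0.0008  0.0003] F [ 0.5  1.1 -0.8] w -0.0
0.577,0.253,0.17,15 -> shift cm [-0.09 -0.16 38.03] turn -12.4 dist mm 380
0.577,0.253,0.09,15 -> shift cm [ 7.91 -0.17 38.03] turn -12.4 dist mm 388
```

The jaws closed over the top of the sheet (width 0), so at this opening the tips sit about 6 mm behind the TCP. I'll reopen, look again and grip lower.

>>> servo_tool(targets=[[[3,0,0],0],[[6,0,0],0],[[8,0,0],0],[[8,0,0],0],[[8,0,0],0]], jaw=-1)

```text
time_s: 28.7
tool_pos: [0.5929, -0.1273, 0.089]
orientation: [-0.511, 0.489, 0.511, 0.489]
wrist_force: [-0.0, 0.2, -0.6]
gripper_width: 0.0851
```

```bash
python3 - <<'E'
from h import *
im,d=camera("wrist");save("w15",im);print(*wfind(im,"sheet",.006),sep="\n")
E
python3 go.py
```

```text
(0.5966, -0.1297, 2.1, 96, 62, [311.0, 241.0])
(0.5965, -0.2411, -4.8, 97, 63, [152.0, 234.0])
t 28.75 p [ 0.5934 -0.1273  0.0895] yaw 2.57 tilt x [ 0.0004 -0.0001] F [0.7 0.8 0.7] w 0.0856
```

View pics/w15.png

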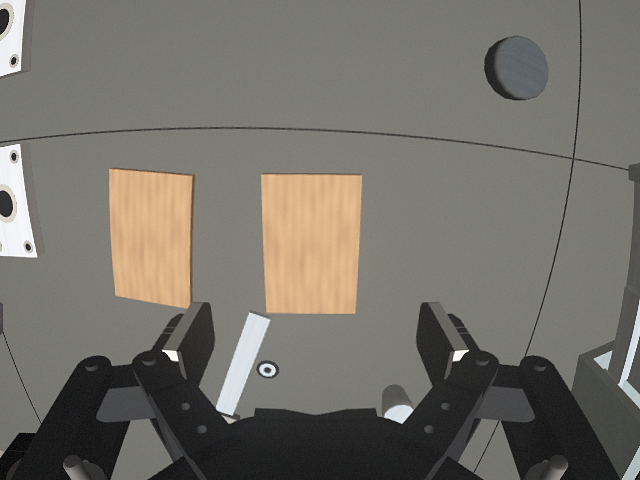

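>>> servo_tool(targets=[[[5,0,-0.2],0],[[8,0,-0.2],0],[[9,0,-0.2],0],[[9.3,0,-0.2],0],[[9.3,0,-0.2],0],[[9.3,0,-0.2],0],[[9.3,0,-0.2],0]])

```text
time_s: 29.62
tool_pos: [0.5937, -0.1293, -0.0029]
orientation: [0.512, -0.488, -0.511, -0.489]
wrist_force: [0.1, -1.0, 0.3]
gripper_width: 0.085
```

>>> servo_tool(targets=[[[0,0,0],0],[[0,0,0],0],[[0,0,0],0],[[0,0,0],0],[[0,0,0],0],[[0,0,0],0]], jaw=1)

```text
time_s: 30.38
tool_pos: [0.5934, -0.1293, -0.0027]
orientation: [0.511, -0.489, -0.511, -0.489]
wrist_force: [-1.0, 1.3, 7.4]
gripper_width: 0.0595
```

>>> servo_tool(targets=[[[-3,0,0],0],[[-8,0,0],0],[[-13,0,0],0],[[-17,0,0],0],[[-17,0,0],0],[[-17,0,0],0]])

```text
time_s: 31.12
tool_pos: [0.5924, -0.129, 0.1658]
orientation: [-0.511, 0.489, 0.511, 0.488]
wrist_force: [0.1, -0.7, -1.0]
gripper_width: 0.0593
```

```bash
python3 go.py 0.576,0.2525,0.17,15 0.576,0.2525,0.09,15
```

```text
t 31.12 p [ 0.5924 -0.129   0.1658] yaw 2.58 tilt x [-0.0012  0.0003] F [ 0.1 -0.7 -1. ] w 0.0593
0.576,0.2525,0.17,15 -> shift cm [-0.41 -0.08 38.19] turn -12.4 dist mm 382
0.576,0.2525,0.09,15 -> shift cm [ 7.59 -0.09 38.19] turn -12.4 dist mm 389
```

>>> servo_tool(targets=[[[-0.4,-0.1,38.2],-12.4],[[-0.4,-0.1,38.2],-12.4],[[-0.4,-0.1,38.2],-12.4],[[-0.4,-0.1,38.2],-12.4],[[-0.4,-0.1,38.2],-12.4],[[-0.4,-0.1,38.2],-12.4],[[-0.4,-0.1,38.2],-12.4],[[-0.4,-0.1,38.2],-12.4],[[-0.4,-0.1,38.2],-12.4],[[-0.4,-0.1,38.2],-12.4],[[4,-0.1,38.2],-12.4],[[7.6,-0.1,38.2],-12.4],[[7.6,-0.1,38.2],-12.4],[[7.6,-0.1,38.2],-12.4],[[7.6,-0.1,38.2],-12.4]])

```text
time_s: 33.0
tool_pos: [0.5785, 0.2527, 0.0922]
orientation: [0.561, -0.43, -0.56, -0.432]
wrist_force: [-0.2, 1.0, 0.3]
gripper_width: 0.059
```

```bash
python3 go.py 0.577,0.253,0.05,15;python3 - <<'E'
from h import *
a,d=camera("wrist"); save("w16",a)
E
```

```text
t 33.0 p [0.5785 0.2527 0.0922] yaw 14.94 tilt x [0.0031 0.0014] F [-0.2  1.   0.3] w 0.059
0.577,0.253,0.05,15 -> shift cm [4.22 0.15 0.06] turn -0.1 dist mm 42
```

View pics/w16.png

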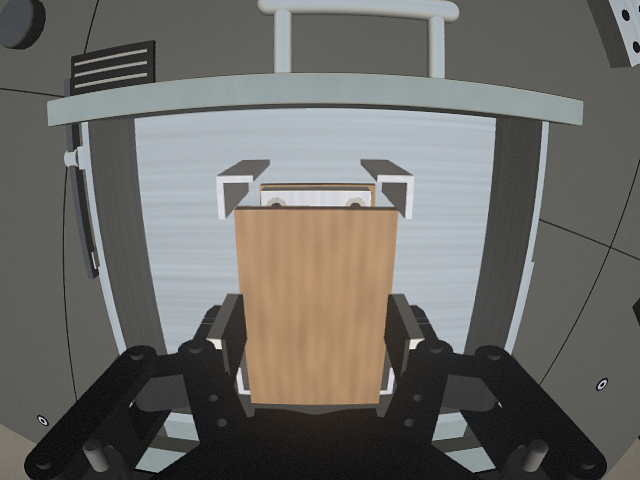

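>>> servo_tool(targets=[[[2,0,0],0],[[3.5,0,0],0],[[4.0,0,0],0],[[4.1,0,0],0],[[4.1,0,0],0],[[4.1,0,0],0]])

```text
time_s: 33.8
tool_pos: [0.5771, 0.2523, 0.0493]
orientation: [0.561, -0.431, -0.561, -0.43]
wrist_force: [-0.7, -0.0, 4.0]
gripper_width: 0.059
```

>>> servo_tool(targets=[[[0,0,0],0],[[0,0,0],0],[[0,0,0],0],[[0,0,0],0],[[-4,0,0],0],[[-9,0,0],0],[[-13,0,0],0],[[-13,0,0],0],[[-13,0,0],0]], jaw=-1)

```text
time_s: 34.92
tool_pos: [0.5764, 0.2522, 0.1788]
orientation: [-0.561, 0.431, 0.561, 0.43]
wrist_force: [0.3, -1.0, -0.3]
gripper_width: 0.0856
```

```bash
python3 - <<'E'
from h import *
im,d=camera("wrist");save("w17",im);print(*wfind(im,"sheet",.058),sep="\n")
from find import find
im,d=camera("top");save("t17",im)
print(*[o for o in find(im,"sheet")+find(im,"plate") if -.45<o[1]<.1 and o[3]<110],sep="\n")
E
python3 go.py 0.5666,-0.3758,0.18,1.9 0.5666,-0.3758,0.075,1.9
```

```text
(0.5783, 0.2526, 14.7, 95, 60, [315.0, 226.0])
(0.5925, -0.2414, -4.6, 96.0, 62.0, [378.0, 235.0])
(0.4206, -0.3761, -1.0, 91.0, 54.0, [421.0, 288.0])
(0.5671, -0.3758, 1.9, 89.0, 56.0, [420.0, 243.0])
t 35.02 p [0.5758 0.2519 0.1777] yaw 14.98 tilt x [-0.0028 -0.0014] F [-0.3  0.3 -0.4] w 0.085
0.5666,-0.3758,0.18,1.9 -> shift cm [ -0.13  17.11 -60.4 ] turn 13.1 dist mm 628
0.5666,-0.3758,0.075,1.9 -> shift cm [ 10.37  17.08 -60.39] turn 13.1 dist mm 636
```

View pics/w17.png

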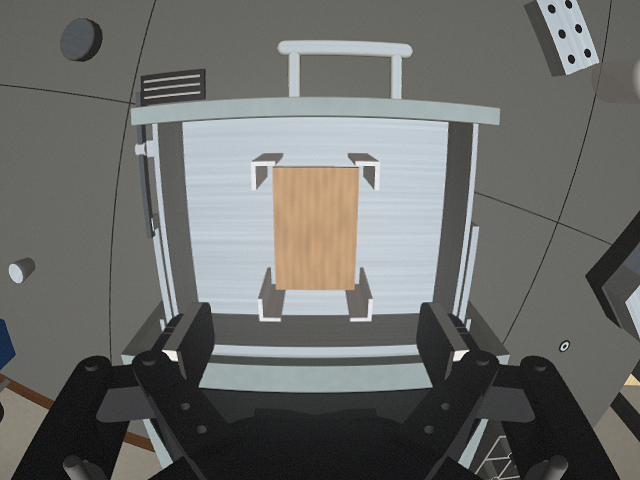

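Sheet two is flat on the pile at (0.578,0.253), yaw 14.7°. Third plate, at (0.567,-0.376).

>>> servo_tool(targets=[[[-0.1,17.1,-60.4],13.1],[[-0.1,17.1,-60.4],13.1],[[-0.1,17.1,-60.4],13.1],[[-0.1,17.1,-60.4],13.1],[[-0.1,17.1,-60.4],13.1],[[-0.1,17.1,-60.4],13.1],[[-0.1,17.1,-60.4],13.1],[[-0.1,17.1,-60.4],13.1],[[-0.1,17.1,-60.4],13.1],[[-0.1,17.1,-60.4],13.1],[[-0.1,17.1,-60.4],13.1],[[5,17.1,-60.4],13.1],[[10.3,17.1,-60.4],13.1],[[10.3,17.1,-60.4],13.1],[[10.3,17.1,-60.4],13.1],[[10.3,17.1,-60.4],13.1]])

```text
time_s: 37.02
tool_pos: [0.5695, -0.3761, 0.0788]
orientation: [0.51, -0.491, -0.507, -0.492]
wrist_force: [0.8, -0.9, -0.8]
gripper_width: 0.0852
```

```bash
python3 go.py 0.5671,-0.3758,0.004,1.9; python3 - <<'E'
from h import *
im,d=camera("wrist");save("w18",im);print(*wfind(im,"plate",.012),sep="\n")
E
```

```text
t 37.02 p [ 0.5695 -0.3761  0.0788] yaw 1.89 tilt x [ 0.0037 -0.0023] F [ 0.8 -0.9 -0.8] w 0.0852
0.5671,-0.3758,0.004,1.9 -> shift cm [7.48 0.27 0.05] turn -0.0 dist mm 75
(0.5693, -0.376, 2.3, 89, 56, [315.0, 245.0])
(0.5013, -0.4865, -52.7, 31, 30, [135.0, 139.0])
(0.4447, -0.3762, -88.7, 56, 48, [322.0, 40.0])
```

View pics/w18.png

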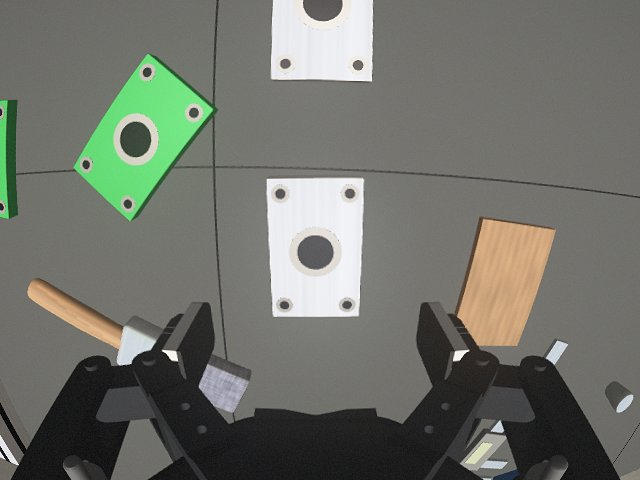

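The bare plate at (315,245) is centred. The brush and the green plate are clear of the fingers.

>>> servo_tool(targets=[[[4,0,0],0],[[6.5,0,0],0],[[7.3,0,0],0],[[7.4,0,0],0],[[7.4,0,0],0],[[7.4,0,0],0]])

```text
time_s: 37.83
tool_pos: [0.5686, -0.3758, 0.0036]
orientation: [0.509, -0.492, -0.507, -0.492]
wrist_force: [0.1, -0.6, 1.1]
gripper_width: 0.0857
```

>>> servo_tool(targets=[[[0,0,0],0],[[0,0,0],0],[[0,0,0],0],[[0,0,0],0],[[0,0,0],0],[[0,0,0],0]], jaw=1)

```text
time_s: 38.58
tool_pos: [0.5683, -0.3756, 0.0033]
orientation: [0.508, -0.492, -0.508, -0.492]
wrist_force: [-0.7, 0.3, 6.0]
gripper_width: 0.0537
```

>>> servo_tool(targets=[[[-3,0,0],0],[[-8,0,0],0],[[-13,0,0],0],[[-17,0,0],0],[[-17,0,0],0],[[-17,0,0],0]])

```text
time_s: 39.33
tool_pos: [0.5668, -0.3745, 0.1711]
orientation: [-0.507, 0.492, 0.509, 0.492]
wrist_force: [0.5, 0.1, -2.8]
gripper_width: 0.0537
```

```bash
python3 go.py 0.576,0.2525,0.18,15 0.576,0.2525,0.11,15
```

```text
t 39.33 p [ 0.5668 -0.3745  0.1711] yaw 1.88 tilt x [-0.0022  0.0014] F [ 0.5  0.1 -2.8] w 0.0537
0.576,0.2525,0.18,15 -> shift cm [-0.8  -2.97 62.63] turn -13.1 dist mm 627
0.576,0.2525,0.11,15 -> shift cm [ 6.2  -2.99 62.62] turn -13.1 dist mm 630
```

>>> servo_tool(targets=[[[-0.8,-3,62.7],-13.1],[[-0.8,-3,62.7],-13.1],[[-0.8,-3,62.7],-13.1],[[-0.8,-3,62.7],-13.1],[[-0.8,-3,62.7],-13.1],[[-0.8,-3,62.7],-13.1],[[-0.8,-3,62.7],-13.1],[[-0.8,-3,62.7],-13.1],[[-0.8,-3,62.7],-13.1],[[-0.8,-3,62.7],-13.1],[[-0.8,-3,62.7],-13.1],[[-0.8,-3,62.7],-13.1],[[-0.8,-3,62.7],-13.1],[[-0.8,-3,62.7],-13.1],[[3,-3,62.7],-13.1],[[6.2,-3,62.7],-13.1],[[6.2,-3,62.7],-13.1],[[6.2,-3,62.7],-13.1],[[6.2,-3,62.7],-13.1]])

```text
time_s: 41.7
tool_pos: [0.5787, 0.2527, 0.112]
orientation: [0.561, -0.43, -0.56, -0.432]
wrist_force: [0.6, -0.3, -1.5]
gripper_width: 0.0535
```

```bash
python3 go.py 0.577,0.253,0.063,15;python3 - <<'E'
from h import *
a,d=camera("wrist"); save("w19",a)
E
```

```text
t 41.7 p [0.5787 0.2527 0.112 ] yaw 14.94 tilt x [0.0029 0.0014] F [ 0.6 -0.3 -1.5] w 0.0535
0.577,0.253,0.063,15 -> shift cm [4.9  0.17 0.07] turn -0.1 dist mm 49
```

View pics/w19.png

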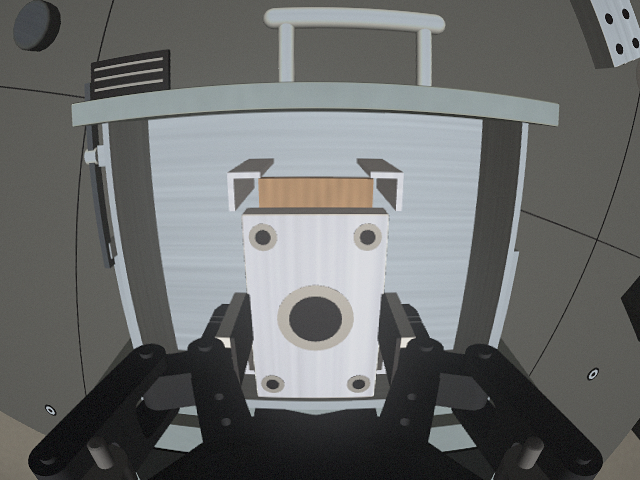

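The plate is level and centred over the sheet. Lowering about 4.8 cm.

>>> servo_tool(targets=[[[2.5,0,0],0],[[4,0,0],0],[[4.6,0,0],0],[[4.8,0,0],0],[[4.8,0,0],0],[[4.8,0,0],0]])

```text
time_s: 42.5
tool_pos: [0.5778, 0.2525, 0.0629]
orientation: [0.561, -0.43, -0.561, -0.431]
wrist_force: [0.6, 0.2, -1.7]
gripper_width: 0.0533
```

>>> servo_tool(targets=[[[0,0,0],0],[[0,0,0],0],[[0,0,0],0],[[0,0,0],0],[[-4,0,0],0],[[-9,0,0],0],[[-12,0,0],0],[[-12,0,0],0],[[-12,0,0],0]], jaw=-1)

```text
time_s: 43.62
tool_pos: [0.5766, 0.2521, 0.1816]
orientation: [-0.561, 0.431, 0.561, 0.43]
wrist_force: [0.8, -0.0, 0.5]
gripper_width: 0.0856
```

```bash
python3 - <<'E'
from h import *
im,d=camera("wrist");save("w20",im)
from find import find
im,d=camera("top");save("t20",im)
print(*[o for o in find(im,"sheet")+find(im,"plate") if -.45<o[1]<.1 and o[3]<110],sep="\n")
E
python3 go.py 0.594,-0.2414,0.18,-4.7 0.594,-0.2414,0.07,-4.7
```

```text
(0.5925, -0.2414, -4.9, 96.0, 62.0, [378.0, 235.0])
(0.4206, -0.3761, -1.0, 91.0, 54.0, [421.0, 288.0])
t 43.73 p [0.5763 0.2519 0.1808] yaw 14.98 tilt x [-0.0027 -0.0014] F [-0.5 -0.3 -0.2] w 0.0851
0.594,-0.2414,0.18,-4.7 -> shift cm [  0.14  11.04 -48.11] turn 19.7 dist mm 494
0.594,-0.2414,0.07,-4.7 -> shift cm [ 11.14  11.01 -48.11] turn 19.7 dist mm 506
```

View pics/w20.png

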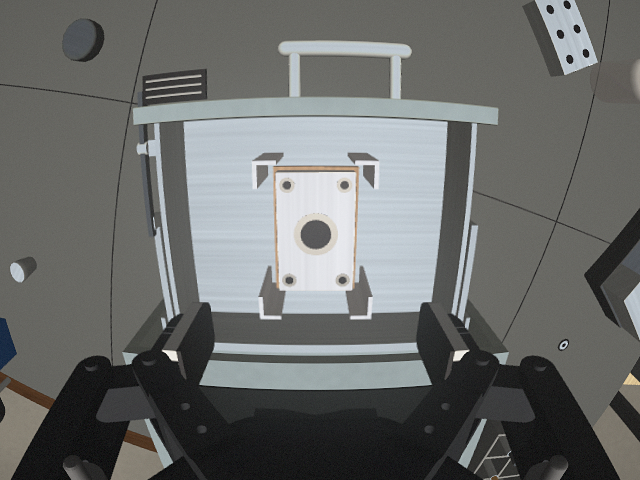

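The third plate sits flat, with its bore at (316,233). Now the last sheet.

>>> servo_tool(targets=[[[0,11,-48.1],19.7],[[0,11,-48.1],19.7],[[0,11,-48.1],19.7],[[0,11,-48.1],19.7],[[0,11,-48.1],19.7],[[0,11,-48.1],19.7],[[0,11,-48.1],19.7],[[0,11,-48.1],19.7],[[0,11,-48.1],19.7],[[6,11,-48.1],19.7],[[11,11,-48.1],19.7],[[11,11,-48.1],19.7],[[11,11,-48.1],19.7],[[11,11,-48.1],19.7]])

```text
time_s: 45.48
tool_pos: [0.5971, -0.2411, 0.0746]
orientation: [-0.48, 0.519, 0.478, 0.521]
wrist_force: [-0.3, 0.0, 0.4]
gripper_width: 0.0854
```

```bash
python3 go.py 0.594,-0.2414,-0.0035,-4.7; python3 - <<'E'
from h import *
im,d=camera("wrist");save("w21",im);print(*wfind(im,"sheet",.006),sep="\n")
E
```

```text
t 45.48 p [ 0.5971 -0.2411  0.0746] yaw -4.71 tilt x [ 0.004  -0.0014] F [-0.3  0.   0.4] w 0.0854
0.594,-0.2414,-0.0035,-4.7 -> shift cm [ 7.81  0.34 -0.05] turn -0.0 dist mm 78
(0.5956, -0.2417, -4.7, 96, 62, [313.0, 242.0])
```

View pics/w21.png

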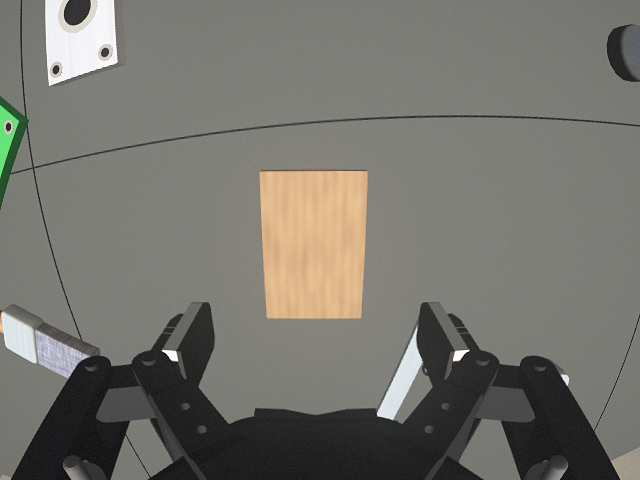

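The sheet at (313,242) is centred. The caliper tip stays about 35 mm clear of the finger.

>>> servo_tool(targets=[[[4,0,0],0],[[6.5,0,0],0],[[7.3,0,0],0],[[7.4,0,0],0],[[7.4,0,0],0],[[7.4,0,0],0],[[7.4,0,0],0]])

```text
time_s: 46.4
tool_pos: [0.5958, -0.2409, -0.001]
orientation: [-0.479, 0.52, 0.479, 0.52]
wrist_force: [-0.3, -0.4, -0.5]
gripper_width: 0.0854
```

```bash
python3 go.py 0.595,-0.2414,-0.0035,-4.7
```

```text
t 46.4 p [ 0.5958 -0.2409 -0.001 ] yaw -4.73 tilt x [ 0.0011 -0.0004] F [-0.3 -0.4 -0.5] w 0.0854
0.595,-0.2414,-0.0035,-4.7 -> shift cm [ 0.25  0.08 -0.06] turn -0.0 dist mm 3
```

>>> servo_tool(targets=[[[0.2,0,0],0],[[0.2,0,0],0],[[0.2,0,0],0]])

```text
time_s: 46.78
tool_pos: [0.5953, -0.2407, -0.0038]
orientation: [-0.479, 0.52, 0.479, 0.52]
wrist_force: [0.6, 0.5, 0.5]
gripper_width: 0.0855
```

>>> servo_tool(targets=[[[0,0,0],0],[[0,0,0],0],[[0,0,0],0],[[0,0,0],0],[[0,0,0],0],[[0,0,0],0]], jaw=1)

```text
time_s: 47.52
tool_pos: [0.5956, -0.2409, -0.003]
orientation: [-0.479, 0.52, 0.479, 0.52]
wrist_force: [-0.9, 0.3, 5.2]
gripper_width: 0.0594
```

>>> servo_tool(targets=[[[-3,0,0],0],[[-8,0,0],0],[[-13,0,0],0],[[-18,0,0],0],[[-18,0,0],0],[[-18,0,0],0]])

```text
time_s: 48.28
tool_pos: [0.5947, -0.2403, 0.1757]
orientation: [-0.479, 0.52, 0.479, 0.52]
wrist_force: [0.6, 0.4, -0.7]
gripper_width: 0.0594
```

```bash
python3 go.py 0.577,0.253,0.18,15 0.577,0.253,0.115,15
```

```text
t 48.27 p [ 0.5947 -0.2403  0.1757] yaw -4.72 tilt x [-0.0011  0.0005] F [ 0.6  0.4 -0.7] w 0.0594
0.577,0.253,0.18,15 -> shift cm [-0.4   5.82 49.01] turn -19.7 dist mm 494
0.577,0.253,0.115,15 -> shift cm [ 6.1   5.82 49.01] turn -19.7 dist mm 497
```

>>> servo_tool(targets=[[[-0.4,5.8,49],-19.7],[[-0.4,5.8,49],-19.7],[[-0.4,5.8,49],-19.7],[[-0.4,5.8,49],-19.7],[[-0.4,5.8,49],-19.7],[[-0.4,5.8,49],-19.7],[[-0.4,5.8,49],-19.7],[[-0.4,5.8,49],-19.7],[[-0.4,5.8,49],-19.7],[[-0.4,5.8,49],-19.7],[[-0.4,5.8,49],-19.7],[[-0.4,5.8,49],-19.7],[[4,5.8,49],-19.7],[[6.1,5.8,49],-19.7],[[6.1,5.8,49],-19.7],[[6.1,5.8,49],-19.7],[[6.1,5.8,49],-19.7]])

```text
time_s: 50.4
tool_pos: [0.579, 0.2526, 0.1167]
orientation: [0.561, -0.43, -0.56, -0.432]
wrist_force: [-0.1, 0.3, 0.2]
gripper_width: 0.0594
```

```bash
python3 go.py 0.577,0.253,0.067,15;python3 - <<'E'
from h import *
a,d=camera("wrist"); save("w22",a)
E
```

```text
t 50.4 p [0.579  0.2526 0.1167] yaw 14.95 tilt x [0.0023 0.0011] F [-0.1  0.3  0.2] w 0.0594
0.577,0.253,0.067,15 -> shift cm [4.97 0.2  0.08] turn -0.1 dist mm 50
```

View pics/w22.png

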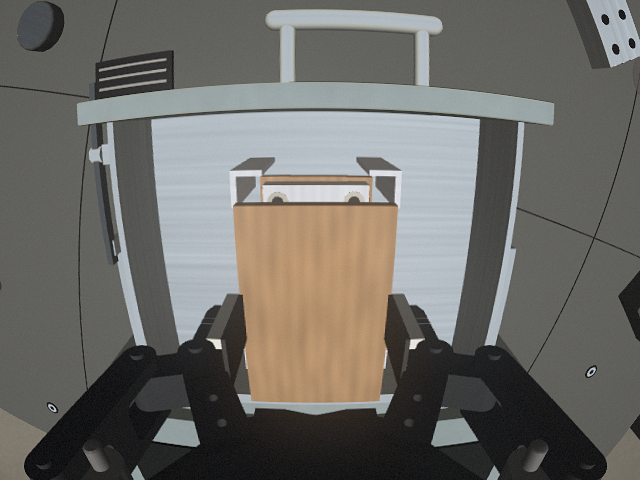

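>>> servo_tool(targets=[[[2.5,0,0],0],[[4,0,0],0],[[4.6,0,0],0],[[4.8,0,0],0],[[4.8,0,0],0],[[4.8,0,0],0]])

```text
time_s: 51.2
tool_pos: [0.5784, 0.2526, 0.0679]
orientation: [0.561, -0.43, -0.561, -0.431]
wrist_force: [0.1, -0.4, -0.5]
gripper_width: 0.0594
```

>>> servo_tool(targets=[[[0,0,0],0],[[0,0,0],0],[[0,0,0],0],[[0,0,0],0],[[-4,0,0],0],[[-9,0,0],0],[[-12,0,0],0],[[-12,0,0],0],[[-12,0,0],0]], jaw=-1)

```text
time_s: 52.32
tool_pos: [0.5772, 0.2521, 0.1866]
orientation: [-0.561, 0.431, 0.561, 0.43]
wrist_force: [-0.6, 0.4, 0.5]
gripper_width: 0.0858
```

```bash
python3 - <<'E'
from h import *
im,d=camera("wrist");save("w23",im);print(*wfind(im,"sheet",.076),sep="\n")
from find import find
im,d=camera("top");save("t23",im)
print(*[o for o in find(im,"sheet")+find(im,"plate") if -.45<o[1]<.1 and o[3]<110],sep="\n")
E
python3 go.py 0.4225,-0.3765,0.20,0 0.4225,-0.3765,0.07,0
```

```text
(0.5775, 0.2526, 14.9, 96, 61, [315.0, 228.0])
(0.4206, -0.3761, -1.0, 91.0, 54.0, [421.0, 288.0])
t 52.42 p [0.5768 0.252  0.1857] yaw 14.98 tilt x [-0.0028 -0.0014] F [ 0.8  0.2 -0.8] w 0.0855
0.4225,-0.3765,0.20,0 -> shift cm [ -1.3   31.16 -56.72] turn 15.0 dist mm 647
0.4225,-0.3765,0.07,0 -> shift cm [ 11.7   31.12 -56.71] turn 15.0 dist mm 657
```

View pics/w23.png

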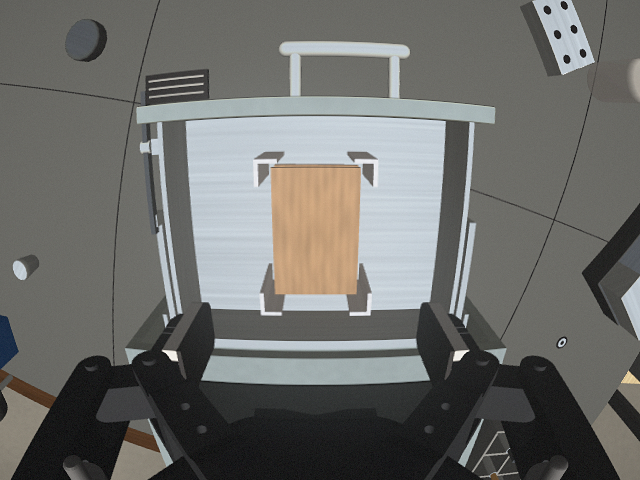

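Sheet three is in place (0.5775,0.2526, yaw 14.9°). Now the last plate.

>>> servo_tool(targets=[[[0,31.1,-56.7],15],[[0,31.1,-56.7],15],[[0,31.1,-56.7],15],[[0,31.1,-56.7],15],[[0,31.1,-56.7],15],[[0,31.1,-56.7],15],[[0,31.1,-56.7],15],[[0,31.1,-56.7],15],[[0,31.1,-56.7],15],[[0,31.1,-56.7],15],[[0,31.1,-56.7],15],[[6,31.1,-56.7],15],[[11.5,31.1,-56.7],15],[[11.5,31.1,-56.7],15],[[11.5,31.1,-56.7],15],[[11.5,31.1,-56.7],15],[[11.5,31.1,-56.7],15]])

```text
time_s: 54.55
tool_pos: [0.4251, -0.3763, 0.0743]
orientation: [0.501, -0.5, -0.499, -0.5]
wrist_force: [0.6, -0.6, 0.6]
gripper_width: 0.0853
```

```bash
python3 go.py 0.4225,-0.3765,0.004,0; python3 - <<'E'
from h import *
im,d=camera("wrist");save("w24",im);print(*wfind(im,"plate",.012),sep="\n")
E
```

```text
t 54.55 p [ 0.4251 -0.3763  0.0743] yaw -0.01 tilt x [ 0.0029 -0.0021] F [ 0.6 -0.6  0.6] w 0.0853
0.4225,-0.3765,0.004,0 -> shift cm [ 7.03  0.28 -0.  ] turn -0.0 dist mm 70
(0.423, -0.3765, 0.8, 89, 56, [314.0, 245.0])
```

View pics/w24.png

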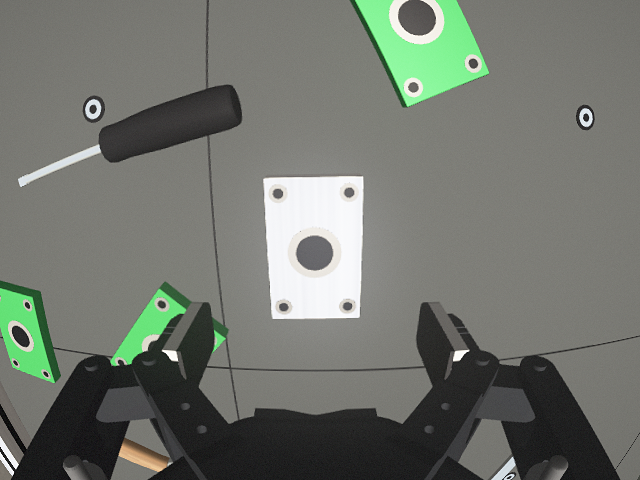

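The bare plate at (314,245) is centred. The green plates and the scraper are clear of the finger tracks.

>>> servo_tool(targets=[[[4,0,0],-0.8],[[6.3,0,0],-0.8],[[6.9,0,0],-0.8],[[6.9,0,0],-0.8],[[6.9,0,0],-0.8],[[6.9,0,0],-0.8]])

```text
time_s: 55.35
tool_pos: [0.4245, -0.3761, 0.0043]
orientation: [0.504, -0.497, -0.503, -0.497]
wrist_force: [-0.2, -0.0, -0.0]
gripper_width: 0.0855
```

>>> servo_tool(targets=[[[0,0,0],0],[[0,0,0],0],[[0,0,0],0],[[0,0,0],0],[[0,0,0],0],[[0,0,0],0]], jaw=1)

```text
time_s: 56.1
tool_pos: [0.4242, -0.3759, 0.0043]
orientation: [0.504, -0.497, -0.503, -0.497]
wrist_force: [-1.1, -0.5, 6.6]
gripper_width: 0.0532
```

>>> servo_tool(targets=[[[-3,0,0],0],[[-8,0,0],0],[[-13,0,0],0],[[-18,0,0],0],[[-18,0,0],0],[[-18,0,0],0]])

```text
time_s: 56.85
tool_pos: [0.4233, -0.3749, 0.1826]
orientation: [-0.503, 0.497, 0.504, 0.497]
wrist_force: [-0.8, 0.3, -1.9]
gripper_width: 0.0531
```

```bash
python3 go.py 0.577,0.253,0.19,15 0.577,0.253,0.125,15; python3 - <<'E'
from h import *
b,d=camera("scene");save("s25",b)
E
```

```text
t 56.85 p [ 0.4233 -0.3749  0.1826] yaw 0.78 tilt x [-0.0012  0.0012] F [-0.8  0.3 -1.9] w 0.0531
0.577,0.253,0.19,15 -> shift cm [ -0.68 -16.22  62.57] turn -14.2 dist mm 646
0.577,0.253,0.125,15 -> shift cm [  5.82 -16.23  62.57] turn -14.2 dist mm 649
```

View pics/s25.png

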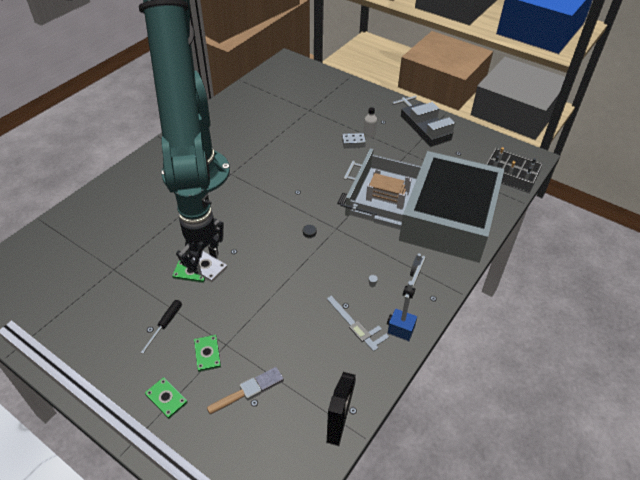

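The scene view shows the arm holding the last plate at (208,262) and the pile intact at (388,185). Carrying it over.

>>> servo_tool(targets=[[[-0.7,-16.2,62.6],-14.2],[[-0.7,-16.2,62.6],-14.2],[[-0.7,-16.2,62.6],-14.2],[[-0.7,-16.2,62.6],-14.2],[[-0.7,-16.2,62.6],-14.2],[[-0.7,-16.2,62.6],-14.2],[[-0.7,-16.2,62.6],-14.2],[[-0.7,-16.2,62.6],-14.2],[[-0.7,-16.2,62.6],-14.2],[[-0.7,-16.2,62.6],-14.2],[[-0.7,-16.2,62.6],-14.2],[[-0.7,-16.2,62.6],-14.2],[[-0.7,-16.2,62.6],-14.2],[[-0.7,-16.2,62.6],-14.2],[[3,-16.2,62.6],-14.2],[[5.8,-16.2,62.6],-14.2],[[5.8,-16.2,62.6],-14.2],[[5.8,-16.2,62.6],-14.2],[[5.8,-16.2,62.6],-14.2],[[5.8,-16.2,62.6],-14.2]])

```text
time_s: 59.4
tool_pos: [0.5782, 0.2527, 0.1265]
orientation: [0.561, -0.43, -0.561, -0.431]
wrist_force: [0.9, 0.7, -1.4]
gripper_width: 0.0534
```

```bash
python3 go.py 0.577,0.253,0.0805,15;python3 - <<'E'
from h import *
a,d=camera("wrist"); save("w26",a)
E
```

```text
t 59.4 p [0.5782 0.2527 0.1265] yaw 14.97 tilt x [0.0019 0.0009] F [ 0.9  0.7 -1.4] w 0.0534
0.577,0.253,0.0805,15 -> shift cm [4.6  0.12 0.06] turn -0.0 dist mm 46
```

View pics/w26.png

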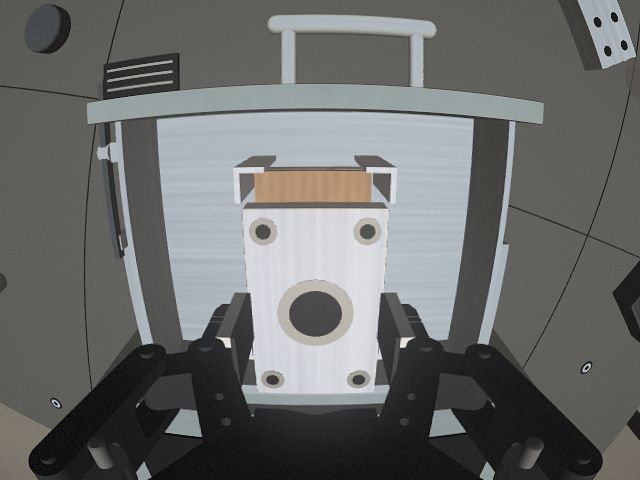

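>>> servo_tool(targets=[[[2.5,0,0],0],[[3.8,0,0],0],[[4.3,0,0],0],[[4.5,0,0],0],[[4.5,0,0],0],[[4.5,0,0],0]])

```text
time_s: 60.2
tool_pos: [0.5779, 0.2526, 0.0808]
orientation: [0.561, -0.43, -0.561, -0.431]
wrist_force: [0.4, 0.1, -1.4]
gripper_width: 0.0533
```

>>> servo_tool(targets=[[[0,0,0],0],[[0,0,0],0],[[0,0,0],0],[[0,0,0],0],[[-4,0,0],0],[[-9,0,0],0],[[-12,0,0],0],[[-12,0,0],0],[[-12,0,0],0]], jaw=-1)

```text
time_s: 61.32
tool_pos: [0.5768, 0.2522, 0.1995]
orientation: [-0.561, 0.431, 0.561, 0.43]
wrist_force: [-0.4, -0.0, 0.4]
gripper_width: 0.0851
```

```bash
python3 - <<'E'
from h import *
im,d=camera("wrist");save("w27",im)
im,d=camera("scene");save("s27",cv2.resize(im[130:240,320:450],None,fx=5,fy=5,interpolation=cv2.INTER_CUBIC))
# lever pad prediction
c=np.array([.577,.2535]);a=np.radians(15);ux=np.array([np.cos(a),np.sin(a)]);uy=np.array([-np.sin(a),np.cos(a)])
for n,(u,v) in {"pad dx-106..":(-.106,-.102)}.items(): print(n,c+u*ux+v*uy)
im,d=camera("top");P=cloud("top",d)
save("t27",cv2.resize(im[195:285,165:280],None,fx=6,fy=6,interpolation=cv2.INTER_CUBIC))
q=(P[...,:2]-c)@np.c_[ux,uy]
m=(P[...,2]>.08)&(P[...,2]<.1)&(q[...,0]<-.08)&(q[...,0]>-.13)&(abs(q[...,1])<.13)
print("front panel local x range",np.percentile(q[m][:,0],[2,25,50,75,98]),"y",np.percentile(q[m][:,1],[1,99]))
m=(P[...,2]>.05)&(P[...,2]<.075)&(q[...,0]<-.08)&(q[...,0]>-.15)&(q[...,1]<-.06)&(q[...,1]>-.15)
print("pad",m.sum(),np.percentile(q[m],[5,50,95],axis=0),np.median(P[m][:,2]))
E
python3 go.py
```

```text
pad dx-106.. [0.50101141 0.12754075]
front panel local x range [-0.09948458 -0.09581857 -0.09192883 -0.08871699 -0.08540223] y [-0.12033128  0.0083461 ]
pad 162 [[-0.1214212  -0.12865867]
 [-0.10732943 -0.10328407]
 [-0.09397736 -0.07818777]] 0.06426516774579442
t 61.48 p [0.5765 0.252  0.1987] yaw 14.98 tilt x [-0.0028 -0.0015] F [-0.2  0.1 -1.3] w 0.0853
```

View pics/w27.png

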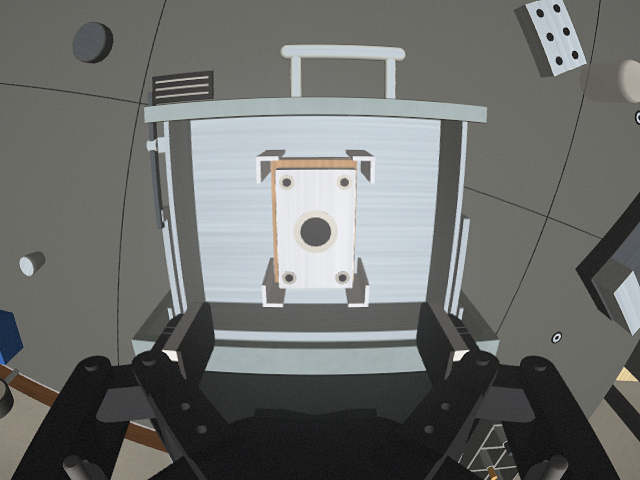

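View pics/s27.png

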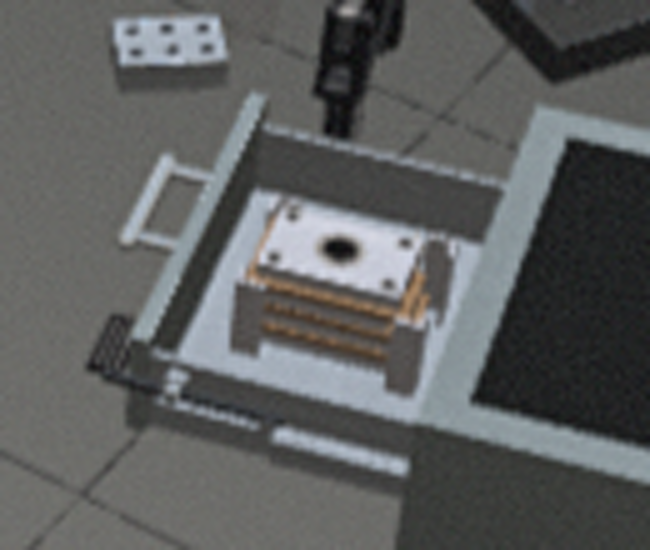

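The pile is complete. The side view shows four plates with three brown layers between them, all flat, and the drawer still out. Next is the lever: I'll shut the fingers and move over the paddle.

```bash
python3 - <<'E'
import numpy as np,subprocess
c=np.array([.577,.2535]);a=np.radians(15);ux=np.array([np.cos(a),np.sin(a)]);uy=np.array([-np.sin(a),np.cos(a)])
p=c-.113*ux-.103*uy;print(p)
print(subprocess.run(["python3","go.py",f"{p[0]:.4f},{p[1]:.4f},0.2,15",f"{p[0]:.4f},{p[1]:.4f},0.105,15"],capture_output=True,text=True).stdout)
E
```

```text
[0.49450874 0.12476309]
t 61.48 p [0.5765 0.252  0.1987] yaw 14.98 tilt x [-0.0028 -0.0015] F [-0.2  0.1 -1.3] w 0.0853
0.4945,0.1248,0.2,15 -> shift cm [ -0.09  11.21 -10.17] turn -0.0 dist mm 151
0.4945,0.1248,0.105,15 -> shift cm [  9.41  11.18 -10.16] turn -0.0 dist mm 178
```

>>> servo_tool(targets=[[[0,11.2,-10.2],0],[[0,11.2,-10.2],0],[[0,11.2,-10.2],0],[[0,11.2,-10.2],0],[[5,11.2,-10.2],0],[[9.4,11.2,-10.2],0],[[9.4,11.2,-10.2],0],[[9.4,11.2,-10.2],0],[[9.4,11.2,-10.2],0]], jaw=1)

```text
time_s: 62.6
tool_pos: [0.4973, 0.1258, 0.1079]
orientation: [0.562, -0.429, -0.56, -0.432]
wrist_force: [0.4, 0.2, -0.1]
gripper_width: -0.0001
```

```bash
python3 go.py; python3 - <<'E'
from h import *
im,d=camera("wrist");save("w28",im)
im,d=camera("scene");save("s28",cv2.resize(im[130:250,310:450],None,fx=5,fy=5,interpolation=cv2.INTER_CUBIC))
im,d=camera("top");save("t28",cv2.resize(im[195:295,165:285],None,fx=6,fy=6,interpolation=cv2.INTER_CUBIC))
E
```

```text
t 62.6 p [0.4973 0.1258 0.1079] yaw 15.0 tilt x [0.0034 0.0012] F [ 0.4  0.2 -0.1] w -0.0001
```

View pics/w28.png

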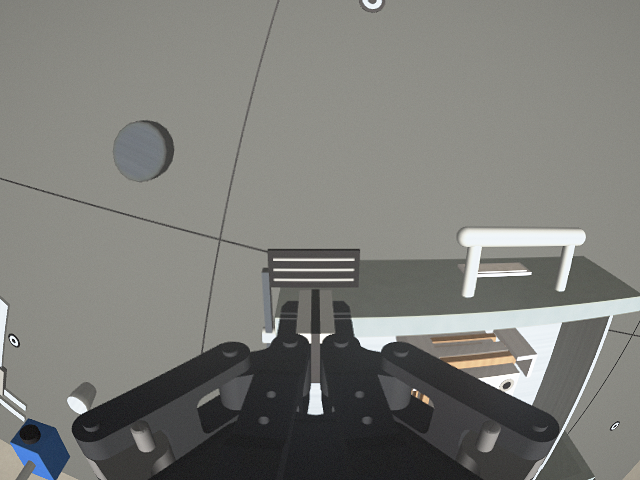

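View pics/s28.png

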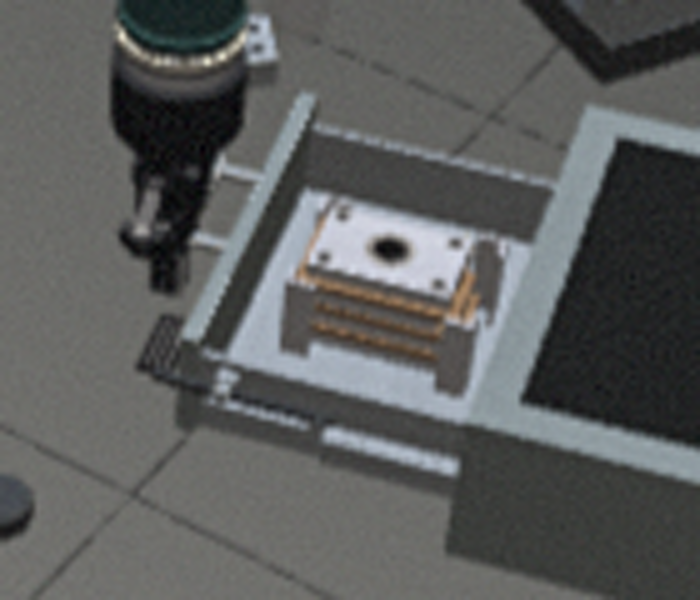

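View pics/t28.png

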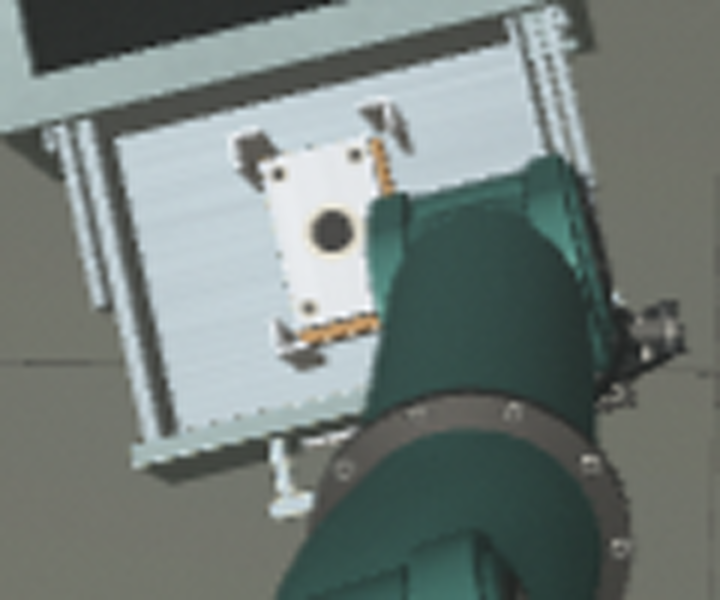

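```bash
python3 go.py; python3 - <<'E'
from h import *
im,d=camera("wrist");save("w29",cv2.resize(im[220:360,230:460],None,fx=3.4,fy=3.4,interpolation=cv2.INTER_CUBIC))
c=np.array([.577,.2535]);a=np.radians(15);U=np.array([[np.cos(a),-np.sin(a)],[np.sin(a),np.cos(a)]])
w=wrist_onz([(268,249),(359,249),(358,286),(269,286)],.064);print("pad local",((w[:,:2]-c)@U).round(4))
w=wrist_onz([(420,320),(540,306),(600,300)],.092);print("edge local",((w[:,:2]-c)@U).round(4))
s=state();print("tcp local",(np.array(s["tool_pos"][:2])-c)@U)
f,cx,cy,T=prm("wrist")
p=T[:3,:3]@np.array(s["tool_pos"])+T[:3,3];th=np.arctan2(np.hypot(p[0],p[1]),p[2]);r=np.hypot(p[0],p[1]);print("tcp px",cx+f*th*p[0]/r,cy+f*th*p[1]/r)
E
```

```text
t 62.75 p [0.4966 0.1253 0.1076] yaw 14.97 tilt x [0.0025 0.0009] F [ 0.5 -0.4 -0.8] w 0.0
pad local [[-0.1216 -0.128 ]
 [-0.1216 -0.0794]
 [-0.0997 -0.079 ]
 [-0.0997 -0.1285]]
edge local [[-0.0933 -0.0498]
 [-0.0969  0.0224]
 [-0.0966  0.0716]]
tcp local [-0.11107046 -0.10307057]
tcp px 314.6485835977436 306.1126371580258
```

View pics/w29.png

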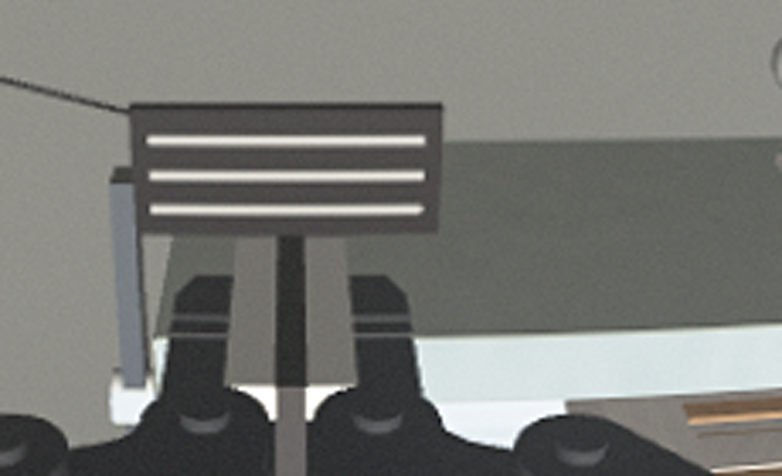

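The paddle spans drawer-x of -0.122 to -0.100 m, and the tool sits over its middle at -0.111. Pressing straight down.

>>> servo_tool(targets=[[[2,0,0],0],[[3.2,0,0],0],[[3.8,0,0],0],[[4.2,0,0],0],[[4.6,0,0],0],[[5,0,0],0],[[5.1,0,0],0],[[5.1,0,0],0],[[5.1,0,0],0]])

```text
time_s: 63.92
tool_pos: [0.4961, 0.125, 0.056]
orientation: [0.561, -0.43, -0.561, -0.431]
wrist_force: [-1.0, -0.8, 5.2]
gripper_width: 0.0003
```

```bash
python3 go.py; python3 - <<'E'
from h import *
im,d=camera("wrist");save("w30",cv2.resize(im[200:360,200:460],None,fx=3,fy=3,interpolation=cv2.INTER_CUBIC))
E
```

```text
t 63.92 p [0.4961 0.125  0.056 ] yaw 14.96 tilt x [0.0009 0.0003] F [-1.  -0.8  5.2] w 0.0003
```

View pics/w30.png

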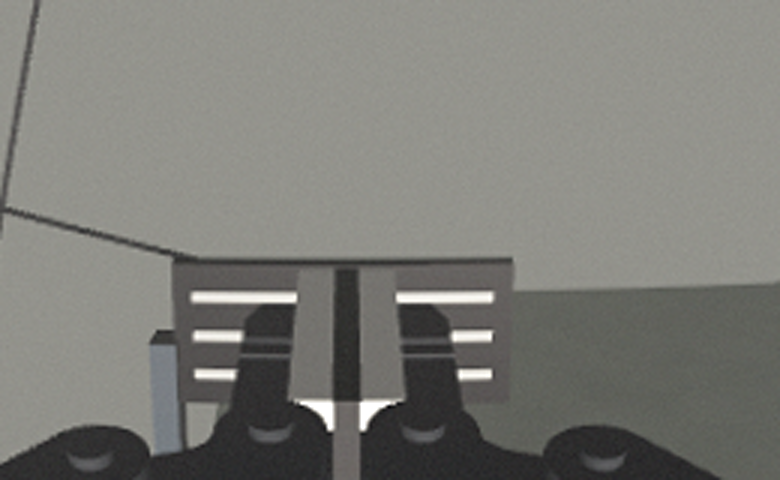

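The lever is down (5.2 N, tip at 56 mm). Pushing inwards while I hold it.

>>> servo_tool(targets=[[[0.1,-0.3,0],0],[[0.1,-0.6,0],0],[[0.1,-0.9,0],0],[[0.1,-1.2,0],0],[[0.1,-1.5,0],0],[[0.1,-1.9,0],0],[[0.1,-2.3,0],0],[[0.1,-2.7,0],0],[[0.1,-3.1,0],0],[[0.1,-3.5,0],0],[[0.1,-4.0,0],0],[[0.1,-4.0,0],0]])

```text
time_s: 65.47
tool_pos: [0.5358, 0.1357, 0.0553]
orientation: [0.561, -0.43, -0.56, -0.431]
wrist_force: [-0.0, 0.4, 6.1]
gripper_width: 0.0001
```

```bash
python3 go.py; python3 - <<'E'
from h import *
im,d=camera("wrist");save("w31",im)
im,d=camera("scene");save("s31",cv2.resize(im[130:250,310:450],None,fx=5,fy=5,interpolation=cv2.INTER_CUBIC))
E
```

```text
t 65.47 p [0.5358 0.1357 0.0553] yaw 14.97 tilt x [0.0028 0.0008] F [-0.   0.4  6.1] w 0.0001
```

View pics/w31.png

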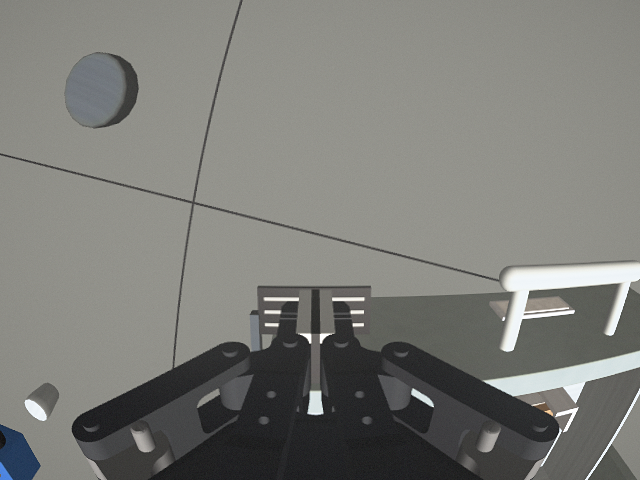

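View pics/s31.png

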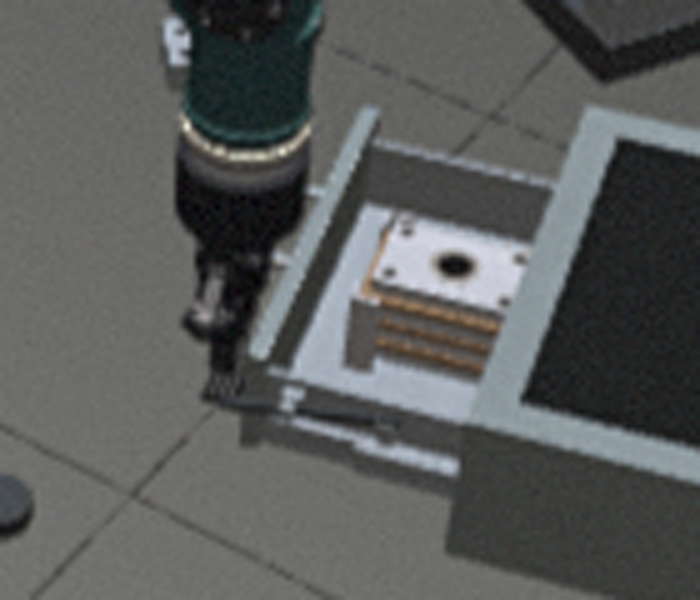

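The drawer has started inwards by about 37 mm. The paddle can go now, so I'll raise the tip clear of it and keep pushing on the face.

>>> servo_tool(targets=[[[-1,0,0],0],[[-1.6,0,0],0],[[-1.6,-0.4,0],0],[[-1.6,-0.8,0],0],[[-1.6,-1.5,0],0],[[-1.6,-2.3,0],0],[[-1.6,-3.1,0],0],[[-1.6,-3.9,0],0],[[-1.6,-4.7,0],0],[[-1.6,-5.5,0],0],[[-1.6,-6.3,0],0],[[-1.6,-7.1,0],0],[[-1.6,-7.9,0],0],[[-1.6,-8.7,0],0],[[-1.6,-9.5,0],0],[[-1.6,-10.3,0],0],[[-1.6,-11,0],0],[[-1.6,-11.5,0],0],[[-1.6,-12,0],0]])

```text
time_s: 67.95
tool_pos: [0.6507, 0.1664, 0.0705]
orientation: [0.561, -0.431, -0.561, -0.431]
wrist_force: [-3.0, -0.9, -0.3]
gripper_width: 0.0
```

```bash
python3 go.py; python3 - <<'E'
from h import *
s=state()
c=np.array([.577,.2535]);a=np.radians(15);U=np.array([[np.cos(a),-np.sin(a)],[np.sin(a),np.cos(a)]]);print("tcp local",(np.array(s["tool_pos"][:2])-c)@U)
im,d=camera("wrist");save("w32",im)
im,d=camera("scene");save("s32",cv2.resize(im[100:260,310:510],None,fx=4,fy=3.75,interpolation=cv2.INTER_CUBIC))
E
```

```text
t 67.95 p [0.6507 0.1664 0.0705] yaw 14.97 tilt x [0.0002 0.    ] F [-3.  -0.9 -0.3] w 0.0
tcp local [ 0.04862034 -0.10318439]
```

View pics/w32.png

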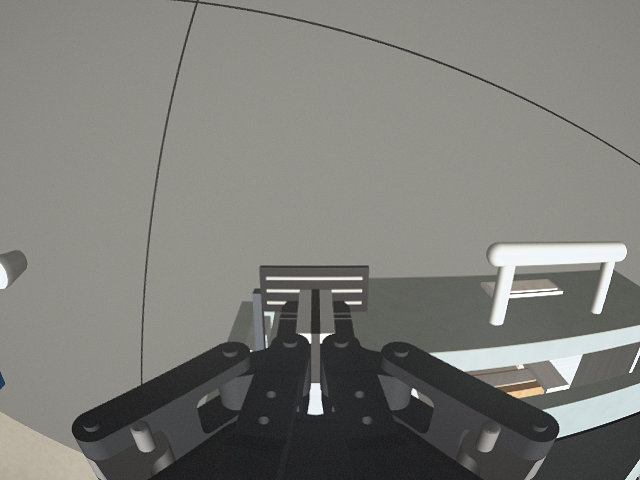

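View pics/s32.png

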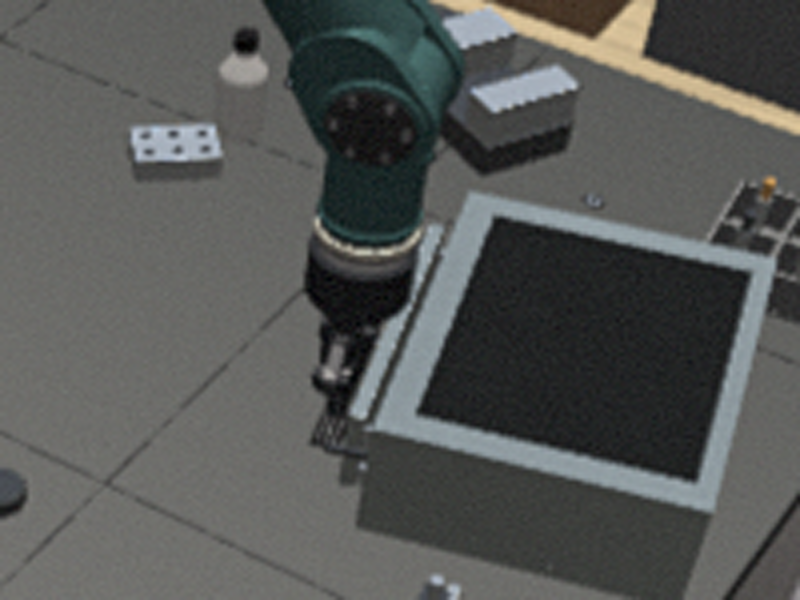

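The drawer is running at 3 N with about 24 mm left. I'll finish slowly and watch the force.

>>> servo_tool(targets=[[[0,-0.5,0],0],[[0,-0.9,0],0],[[0,-1.3,0],0],[[0,-1.6,0],0],[[0,-1.9,0],0],[[0,-2.1,0],0],[[0,-2.2,0],0],[[0,-2.2,0],0]])

```text
time_s: 69.05
tool_pos: [0.6715, 0.172, 0.0702]
orientation: [-0.561, 0.431, 0.561, 0.431]
wrist_force: [-2.4, -1.0, 1.0]
gripper_width: 0.0
```

>>> servo_tool(targets=[[[0,-0.15,0],0],[[0,-0.3,0],0],[[0,-0.3,0],0],[[0,-0.3,0],0]])

```text
time_s: 69.55
tool_pos: [0.6715, 0.1719, 0.0695]
orientation: [-0.56, 0.432, 0.562, 0.429]
wrist_force: [-7.3, -2.1, 3.1]
gripper_width: 0.0004
```

```bash
python3 go.py; python3 - <<'E'
from h import *
s=state()
c=np.array([.577,.2535]);a=np.radians(15);U=np.array([[np.cos(a),-np.sin(a)],[np.sin(a),np.cos(a)]]);print("tcp local",(np.array(s["tool_pos"][:2])-c)@U)
E
```

```text
t 69.55 p [0.6715 0.1719 0.0695] yaw 14.97 tilt x [-0.006  -0.0017] F [-7.3 -2.1  3.1] w 0.0004
tcp local [ 0.0701963  -0.10327561]
```

The tool stopped advancing and the force rose from 2.6 to 7.6 N, which fits the end stop. One more nudge to confirm, then I'll back off and look.

>>> servo_tool(targets=[[[0,-0.15,0],0],[[0,-0.3,0],0],[[0,-0.3,0],0]])

```text
time_s: 69.92
tool_pos: [0.6712, 0.1717, 0.0688]
orientation: [-0.558, 0.434, 0.564, 0.427]
wrist_force: [-10.5, -3.4, 4.3]
gripper_width: 0.0003
```

>>> servo_tool(targets=[[[0,1,0],0],[[0,3,0],0],[[-3,6,0],0],[[-8,10,0],0],[[-13,14,0],0],[[-15,18,-3],0],[[-15,22,-8],0],[[-15,22,-14],0],[[-15,22,-20],0],[[-15,22,-20],0],[[-15,22,-20],0],[[-15,22,-20],0]])

```text
time_s: 71.42
tool_pos: [0.5168, -0.0747, 0.2204]
orientation: [0.562, -0.429, -0.561, -0.43]
wrist_force: [0.6, -0.2, -0.8]
gripper_width: 0.0001
```

```bash
python3 go.py; python3 - <<'E'
from h import *
im,d=camera("scene");save("s33",cv2.resize(im[100:260,310:510],None,fx=4,fy=3.75,interpolation=cv2.INTER_CUBIC))
im,d=camera("top");save("t33",im)
P=cloud("top",d)
c=np.array([.577,.2535]);a=np.radians(15);U=np.array([[np.cos(a),-np.sin(a)],[np.sin(a),np.cos(a)]])
q=(P[...,:2]-c)@U
for lo,hi in((-.128,-.08),):
  m=(P[...,2]>.058)&(P[...,2]<.068)&(q[...,0]<.09)&(q[...,0]>0)&(q[...,1]<hi)&(q[...,1]>lo)
  print("pad",m.sum(),np.percentile(q[m],[5,50,95],axis=0))
m=(P[...,2]>.1)&(q[...,0]>.05)&(q[...,0]<.12)&(abs(q[...,1])<.12);print("cab front",np.percentile(q[m][:,0],[1,5]))
E
```

```text
t 71.42 p [ 0.5168 -0.0747  0.2204] yaw 15.14 tilt x [0.0009 0.0007] F [ 0.6 -0.2 -0.8] w 0.0001
pad 87 [[ 0.05620469 -0.12502314]
 [ 0.06627319 -0.10397341]
 [ 0.08030624 -0.08245193]]
cab front [0.08071759 0.08204936]
```

View pics/s33.png

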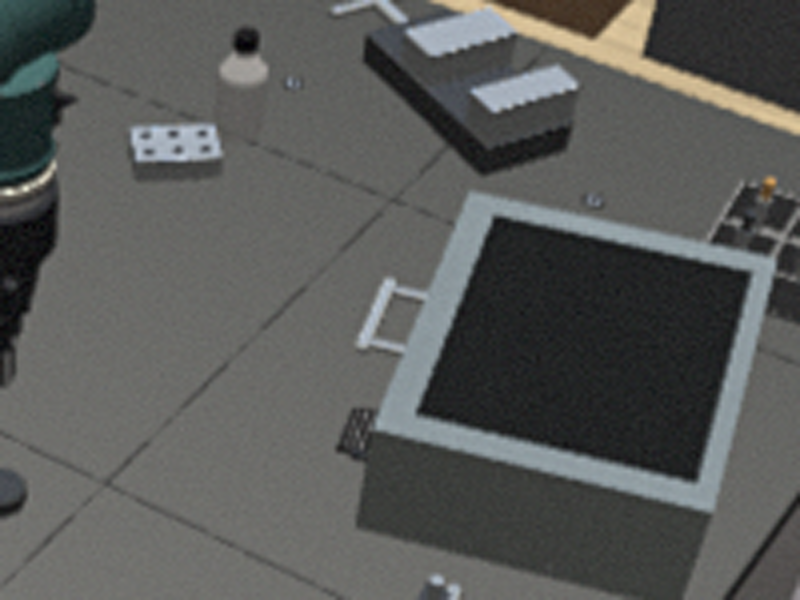

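View pics/t33.png

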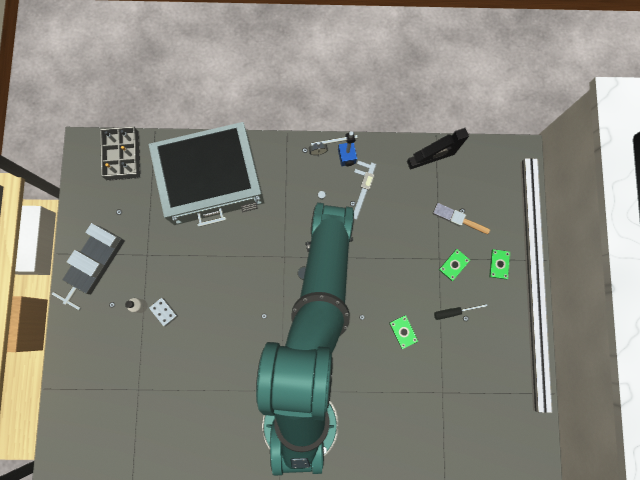

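The views show the drawer shut and the bystanders where they were. I'll check the travel from the handle position before and after, using the same estimator for both.

```bash
python3 - <<'E'
from h import *
c=np.array([.577,.2535]);a=np.radians(15);U=np.array([[np.cos(a),-np.sin(a)],[np.sin(a),np.cos(a)]])
d0=np.load("pics/top0.npz")["d"]; im,d1=camera("top")
for d,lo,hi in((d0,-.16,-.118),(d1,.02,.062)):
    P=cloud("top",d);q=(P[...,:2]-c)@U
    m=(P[...,2]>.062)&(P[...,2]<.085)&(q[...,0]>lo)&(q[...,0]<hi)&(q[...,1]>-.01)&(q[...,1]<.05)
    print(m.sum(),np.percentile(q[m][:,0],[10,50,90]).round(4),q[m][:,0].mean().round(4))
    m=(P[...,2]>.056)&(P[...,2]<.068)&(q[...,0]>lo+.03)&(q[...,0]<hi+.018)&(q[...,1]<-.085)&(q[...,1]>-.12)
    print(" pad",m.sum(),q[m][:,0].mean().round(4),np.percentile(q[m][:,0],[3,97]))
E
```

```text
72 [-0.138  -0.1337 -0.1295] -0.1337
 pad 65 -0.1128 [-0.12304526 -0.10251943]
68 [0.0394 0.0438 0.0478] 0.0437
 pad 76 0.0665 [0.05555288 0.07920846]
```

Handle travel measures 0.177 m and paddle travel 0.179 m. With the hard stop at 11 N, the drawer is home. The robot is clear, so I'm handing in.

```bash
python3 -c "
from plant import close_job
print(close_job())"
```

```text
the job is handed in; nothing more can be done
None
```

The job is handed in at about 71 s: all four aluminium plates are in one pile between the posts with three separator sheets between them, and the drawer is pushed home. The hand-in gives no verdict.

- **Pile:** before closing, the side view showed four plates with three brown layers, all flat. The sheets measured within about 3 mm of the drawer centre and square to the drawer.
- **Drawer:** I held the lever down (about 5 N, tip 8 mm below its rest height), started the drawer in, lifted off the lever and pushed on to the stop. There the force rose to about 11 N with no further movement. Handle travel measured 177 mm and paddle travel 179 mm, against 180 mm nominal. The 2–3 mm shortfall is within camera error.
- **What went wrong:** my first try at the second sheet was too high, and the jaws shut over it. I gripped lower and the second try held.
- **Everything else:** the last top view showed the green look-alikes and most of the other items where they started. The arm hid the collet nut in that view. After the last check the arm was clear of everything.

I could not see the pile after the drawer closed, so its final state rests on the earlier views and the smooth push.

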